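# Tip up and gauge the spacer tubes

## Task

Up to three painted spacer tubes lie in the tipping jig: first get all that are there standing upright by themselves on the jig, their feet close up against its stop bar. Then, one at a time in the order red, yellow, blue, lower each onto the gauge pin as far as it will go: stand a tube that slides right down to the gauge's base upright on the green mat, and one that stays up on the pin's nose upright on the plywood board, each with its whole foot on it. Do not disturb the oil bottle or the red cup.

Things in the scene. Friction and masses are not known exactly. Their poses are not given: they have to be found in the camera images.
- red_mid (a point): centre of the red painted round spacer tube, 110 mm long, 36 mm outside diameter, 5 to 9 mm wall, open, both ends alike, 0.2 to 0.4 kg; its axis is the x axis here. Starts lying in one of the jig's lanes, one end 6 to 22 mm short of the stop bar; may be absent. Which tubes fit the gauge pin is not known beforehand
- yellow_mid (a point): centre of the yellow painted round spacer tube, 110 mm long, 36 mm outside diameter, 5 to 9 mm wall, open, both ends alike, 0.2 to 0.4 kg; its axis is the x axis here. Starts lying in one of the jig's lanes, one end 6 to 22 mm short of the stop bar; may be absent. Which tubes fit the gauge pin is not known beforehand
- blue_mid (a point): centre of the blue painted round spacer tube, 110 mm long, 36 mm outside diameter, 5 to 9 mm wall, open, both ends alike, 0.2 to 0.4 kg; its axis is the x axis here. Starts lying in one of the jig's lanes, one end 6 to 22 mm short of the stop bar; may be absent. Which tubes fit the gauge pin is not known beforehand
- tube_red: the same red tube as point red_mid, with the same origin and axes
- tube_yellow: the same yellow tube as point yellow_mid, with the same origin and axes
- tube_blue: the same blue tube as point blue_mid, with the same origin and axes
- jig: tipping jig, fixed: aluminium base plate 170 (x) x 240 (y) x 6 mm, origin at the centre of its underside, z up. Dark steel stop bar across its far (+x) edge, face to the tubes at x = +68 mm, top 46 mm above the bench. Three lanes along x at y = -80, 0, +80 mm, in each of which a tube can lie on the plate (centre 24 mm above the bench)
- jig_stop (a point): point on the jig's plate at the foot of the stop bar's face, mid-length, 6 mm above the bench; axes as the jig's. From the bar the plate is free for 42 mm: a tube stands there with its centre 18 mm from the face. Then each lane has two low black rails against rolling (31 mm long, 6 mm high, 5 mm wide, 29 mm apart inside); beyond them a tube's outer end (-x) is free to grip
- gauge: gauge stand, 1.6 kg, loose (may get knocked aside): dark steel base 90 x 90 x 12 mm, in its middle an upright bright pin, 22 mm diameter, 48 mm tall, the top 6 mm a nose tapering to 14 mm; origin at the centre of its underside, z up
- pin_tip (a point): centre of the pin's tip, 60 mm above the bench. A tube that fits (bore 25 mm) slides down until it rests on the base (tube's centre 67 mm above the bench); one that does not (bore 19 mm) stops with its foot on the nose 2 to 4 mm below the tip (centre about 112 mm)
- pass_mat: green plastic mat for tubes that fit, 100 (x) x 150 (y) x 4 mm, fixed flat on the bench; origin at the centre of its underside, z up, top at z = 4 mm
- reject_board: plywood board for tubes that do not fit, 100 (x) x 150 (y) x 4 mm, fixed flat on the bench; origin at the centre of its underside, z up, top at z = 4 mm
- oil: yellow oil bottle with a red spout, 48 mm diameter, 92 mm tall, standing on the bench; origin at the centre of its underside; bystander
- cup: red steel cup, 65 mm diameter, 63 mm tall; origin at the centre of its underside; bystander

How it is judged:
By the outcome, as a careful person would: the job done as asked, in the order asked, and still so for the second after the job is handed in, with the robot touching nothing.
Of tube_red, tube_yellow, tube_blue only 2 to 3 are there at a start; the rules pass over those that are not, and their reading is None.
At some moment in a run one of gauge may be knocked a few centimetres aside while the robot is not near it.
It also fails if it takes over 210 s, if anything falls off the work surface, if the arm or the gripper's body presses on something with over 40 N, if the wrist force passes 120 N, or if a joint passes its speed limit or range.

## Robot

A 6-joint arm with a two-finger parallel gripper is mounted at the origin on a cart in front of the work surface, level with it; the furniture and walls round the work are solid. World frame = base frame: x ahead of the robot, y to its left, z up, the work surface at z = 0. Lengths are in mm, angles in degrees, forces in N, time in s.
With the tool pointing down it reaches from about 350 to 850 mm from the base axis. Payload 8.1 kg.
Tool frame: the origin (TCP) lies at the very end of the fingers, on their centre line; the grasp point (between the pads) lies 19 mm behind it; z points along the fingers, y is the direction in which the jaws open and shut (so a half turn about z gives the same grasp; the last joint's range is limited). The gripper opens to 85 mm and grips with 20 to 120 N. Pads are 22 mm wide; open, the fingers measure 114 mm over their backs; the gripper's body (76 mm by 85 mm) begins 54 mm behind the grasp point. The pads swing forward as they close: fully open they stand 13 mm farther back than shut.
Start: joints at [-70.783, 7.471, 85.268, -0, 87.261, -4.893], TCP at [245.114, -547.653, 191.592] pointing down, gripper open.
Joint ranges: [-169.43, 169.43], [-51.17, 129.36], [1.28, 143.12], [-76.62, 256.62], [0, 156.53], [-152.29, 152.29]. Speed limits (degrees/s): [136.94, 136.94, 159.86, 180, 180, 180].

## Interface

Orientations are given as [roll, pitch, yaw] about the fixed x, y, z axes, in that order (R = Rz(yaw) Ry(pitch) Rx(roll)).
In Python, from bench import sensors, viewer, job gives the robot as it stands.
- The arm moves only by the shell command python3 -m pendant 'ROWS' [FORCE]. ROWS is JSON, one flat list of numbers, 5 for each row, row after row: the shift along the world's x, y, z in mm, then the turn about the world's z in rad, then the finger opening in mm, from 0 to 85.4. In form: [x, y, z, twist, hand, x, y, z, twist, hand, ...]. A call has 1 to 12 rows; each row shifts and turns the pose as measured when the row begins; what a row does not reach is not made up. A row lasts 1/12 s, in which the tool goes at most 41.7 mm and 7.16 degrees, less where a joint would pass 70% of its speed; a pose out of reach is approached as far as the arm can. A call with a gripper value outside its range is refused whole. The fingers move at their own pace and stop on an object; FORCE is the grip in N (left out, the last holds). Time passes only in rows, so rows that do not move let the fingers close. It gives the time, the measured TCP pose, the force and the opening at its end, in the units of the state.
- sensors.sense(): the state, without advancing time (a new reading comes with each control period).
- viewer.snapshot(name): name is "scene" or "top" or "wrist"; returns a dict with "frame" (384x512x3 uint8, blue, green, red), "z_map" (384x512 float32, mm along the optical axis (not along the pixel's ray), 0 where there is no reading), "fx", "fy", "cx", "cy" (pixels), "view" (4x4, takes a point from world to camera coordinates). Camera axes: x right, y down, z forward; pixel columns grow to the right and rows downward; lengths in mm; the calibration is good to about 2 mm. A picture is of the moment at which its call begins.
- job.hand_in(): hands the job in, once; it reports no verdict.
The state is a dict: "time": time; "joint_pos": joint angles; "qd": joint speeds; "joint_efforts": joint torques, N m; "tool_pos": TCP position; "tcp_rot": TCP orientation; "ft_force": force on the tool from outside, world axes, zero at the start; "wrist_torque": the same for the moment, N m; "finger_gap": finger opening in mm.
Only numpy, scipy, OpenCV 4.12 (cv2) and the standard library are available. Lean on these libraries where they do the work, as an engineer would, in place of code of your own. Each camera call takes 0.05 s, during which the arm holds its last target.

## Working session

There is one attempt and no reset: what is moved stays moved. The work goes in short steps, Python scripts to look and compute and a shell command to move; the robot and the scene stay as the last step left them, time stands still between calls to the robot, and variables do not carry over. Pictures are saved under pics/ and viewed, and the job is handed in when it is done.

```bash
mkdir -p pics; ls
cat > h.py <<'E'
import numpy as np, cv2
from bench import sensors, viewer, job
def snap(n,fn=None):
    s=viewer.snapshot(n)
    if fn: cv2.imwrite('pics/'+fn,s['frame'])
    return s
def cloud(s):
    z=s['z_map'].astype(float); v,u=np.mgrid[0:z.shape[0],0:z.shape[1]]
    p=np.stack([(u-s['cx'])/s['fx']*z,(v-s['cy'])/s['fy']*z,z,np.ones_like(z)],-1)
    w=p@np.linalg.inv(np.array(s['view'])).T
    w=w[...,:3]; w[z<=0]=np.nan
    return w
def masks(s):
    hsv=cv2.cvtColor(s['frame'],cv2.COLOR_BGR2HSV); H,S,V=[hsv[...,i].astype(int) for i in range(3)]
    b=(S>110)&(V>50)
    return dict(red=b&((H<8)|(H>172)),yellow=b&(H>18)&(H<34),blue=b&(H>95)&(H<130),green=b&(H>40)&(H<90))
def st():
    s=sensors.sense(); print({k:np.round(s[k],2).tolist() for k in ('time','tool_pos','tcp_rot','ft_force','finger_gap','joint_pos')})
    return s
E
python3 - <<'E'
from h import *
st()
for n in('scene','top'):
    s=snap(n,n+'0.png'); w=cloud(s)
    for c,m in masks(s).items():
        k,l,stt,_=cv2.connectedComponentsWithStats(m.astype(np.uint8))
        for i in range(1,k):
            if stt[i,4]>60:
                q=w[l==i]; q=q[~np.isnan(q[:,0])]
                print(n,c,stt[i].tolist(),np.round(np.percentile(q,2,0)),np.round(np.median(q,0)),np.round(np.percentile(q,98,0)))
E
```

```text
pics
{'time': 0.0, 'tool_pos': [244.91, -547.07, 190.57], 'tcp_rot': [-179.9, -0.01, 24.11], 'ft_force': [0.11, 0.6, -0.16], 'finger_gap': 85.52, 'joint_pos': [-70.78, 7.51, 85.33, -0.0, 87.26, -4.89]}
scene red [193, 176, 10, 12, 66] [678. 276. -35.] [685. 352.  68.] [870. 360.  85.]
scene red [90, 213, 33, 18, 97] [646. 552.  56.] [658. 589.  60.] [670. 624.  64.]
scene yellow [191, 193, 17, 19, 264] [663. 338.   3.] [668. 361.  24.] [686. 375.  45.]
scene yellow [142, 202, 25, 7, 71] [659. 450.  55.] [667. 476.  60.] [672. 501.  64.]
scene yellow [222, 225, 43, 37, 743] [414. 340.  12.] [459. 366.  34.] [539. 379.  41.]
scene yellow [175, 301, 61, 23, 267] [346. 456.  -1.] [356. 514.   5.] [368. 566.   8.]
scene blue [209, 0, 31, 14, 421] [1163.  -78.  383.] [1177.  -24.  403.] [1.234e+03 1.000e+00 4.240e+02]
scene blue [298, 0, 39, 32, 1114] [ 748. -123.  380.] [764. -68. 418.] [814. -46. 453.]
scene blue [401, 0, 7, 14, 63] [1122. -896.  329.] [1134. -890.  353.] [1147. -882.  381.]
scene blue [341, 20, 76, 146, 2157] [  625. -1318.  -201.] [1028. -806.  113.] [1514. -243.  266.
[... 2184 characters left out ...]
ow [130, 290, 49, 9, 153] [349. 455.  -3.] [357. 509.   4.] [367. 565.   9.]
top blue [431, 0, 75, 59, 1945] [ 750. -132.  380.] [764. -69. 417.] [826. -47. 452.]
top blue [494, 54, 18, 43, 291] [ 774. -659. -371.] [ 817. -276.  216.] [1010. -257.  223.]
top blue [457, 113, 55, 94, 946] [ 596. -445. -330.] [ 657. -371.  -14.] [ 760. -234.  119.]
top blue [412, 115, 38, 187, 593] [ 338. -439. -470.] [ 561. -159.   20.] [ 771. -111.  112.]
top blue [274, 215, 20, 46, 614] [432. 179.  29.] [483. 198.  37.] [534. 216.  42.]
top blue [396, 310, 19, 18, 72] [ 255. -110.  -90.] [ 279. -102.   -1.] [303. -98.  10.]
top green [337, 144, 62, 42, 2173] [619. -98.  -1.] [667. -27.   3.] [715.  45.   6.]
```

View pics/scene0.png

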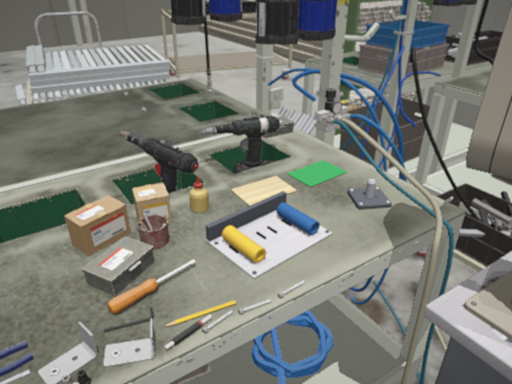

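View pics/top0.png

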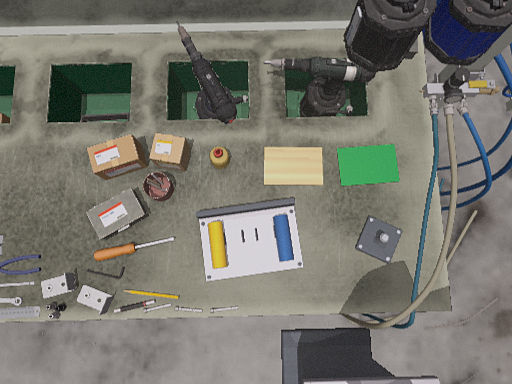

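The top view shows yellow at about (218,245) in the left lane and blue at about (284,237) in the right lane. The middle lane is empty, so there is no red tube. The gauge is at (381,238), the board at (293,165), the mat at (368,165), the oil bottle at (219,156) and the cup at (158,185). Next I'll get finer poses.

```bash
cat >> h.py <<'E'
def fit(s,w,c,box,zlo=None):
    m=masks(s)[c] if c else np.ones(w.shape[:2],bool)
    x0,x1,y0,y1,z0,z1=box
    with np.errstate(invalid='ignore'):
        k=m&(w[...,0]>x0)&(w[...,0]<x1)&(w[...,1]>y0)&(w[...,1]<y1)&(w[...,2]>z0)&(w[...,2]<z1)
    return w[k]
def rect(p):
    r=cv2.minAreaRect(p[:,:2].astype(np.float32)); return np.round(r[0],1),np.round(r[1],1),round(r[2],1)
E
python3 - <<'E'
from h import *
for n in('top','scene'):
    s=snap(n); w=cloud(s)
    for c,b in dict(yellow=(390,570,320,400,15,60),blue=(390,570,150,240,15,60),green=(560,800,-130,80,-10,12)).items():
        p=fit(s,w,c,b); print(n,c,len(p),rect(p),p[:,2].max())
    p=fit(s,w,None,(480,640,100,450,40,52)); print('bar',len(p),rect(p))
    p=fit(s,w,None,(400,620,-250,-50,56,64)); print('pintop',len(p),p.mean(0) if len(p) else 0)
    p=fit(s,w,None,(400,620,-250,-50,8,16)); print('gbase',len(p),rect(p) if len(p) else 0)
    hsv=cv2.cvtColor(s['frame'],cv2.COLOR_BGR2HSV).astype(int)
    m=(hsv[...,0]>10)&(hsv[...,0]<30)&(hsv[...,1]>50)&(hsv[...,2]>170)&(w[...,2]<14)&(w[...,2]>-6)&(w[...,0]>580)&(w[...,1]>50)&(w[...,1]<320)
    print('board',m.sum(),rect(w[m]))
    m=(hsv[...,1]<30)&(hsv[...,2]>190)&(w[...,2]<14)&(w[...,2]>-2)&(w[...,0]>350)&(w[...,0]<600)&(w[...,1]>120)&(w[...,1]<430)
    print('plate',m.sum(),rect(w[m]))
    for nm,xy in dict(oil=(675,345,-1),cup=(600,480,-1)).items():
        p=fit(s,w,None,(xy[0]-60,xy[0]+60,xy[1]-60,xy[1]+60,50,100)); print(nm,len(p),rect(p) if len(p) else 0)
E
python3 -m pendant '[30,40,10,-0.1,85, 30,30,0,-0.1,85, 20,40,0,-0.1,85, 15,40,0,-0.04,85, 10,41,0,0,85, 10,41,0,0,85, 10,41,0,0,85, 10,41,0,0,85, 0,41,0,0,85, 0,41,0,0,85, 0,41,0,0,85, 0,41,0,0,85]'
```

```text
top yellow 633 (array([470.7, 355.7]), array([107.7,  33.7]), 6.1) 43.405394495460314
top blue 612 (array([483.4, 197.3]), array([107.3,  34. ]), 6.7) 44.70302277638291
top green 2166 (array([667.6, -26.9]), array([ 99.7, 150.1]), 2.9) 8.98043257983511
bar 697 (array([518.5, 281.9]), array([ 95.6, 238.9]), 6.4)
pintop 39 [ 610.98063469 -216.98143547   59.23801933]
gbase 794 (array([ 474.3, -133.3]), array([148.7, 166.3]), 0.3)
board 2199 (array([669.3, 164.1]), array([148.5,  99.5]), 88.6)
plate 4266 (array([474.8, 277. ]), array([152.6, 238.4]), 6.6)
oil 147 (array([685.2, 350.1]), array([32.7, 38. ]), 50.8)
cup 28 (array([616., 500.]), array([59.9, 61.3]), 9.0)
scene yellow 697 (array([478.4, 360.2]), array([ 45.7, 133.7]), 88.1) 42.07395585827214
scene blue 574 (array([494.8, 199.6]), array([ 46.2, 139.4]), 88.4) 42.574521243438994
scene green 773 (array([666.1, -23.7]), array([100.7, 149.9]), 3.9) 5.302480156070601
bar 443 (array([522.3, 284.9]), array([ 85.3, 240.3]), 6.0)
pintop 16 [ 611.18510869 -214.23892874   59.11201868]
gbase 364 (array([ 480.2, -128.4]), array([159.3, 156.4]), 87.6)
board 961 (array([677.1, 191.1]), array([223.8, 129.1]), 80.8)
plate 2642 (array([474.8, 273.8]), array([156.1, 249. ]), 6.6)
oil 123 (array([683.8, 350.7]), array([30., 31.]), 5.4)
cup 29 (array([634.9, 491.2]), array([ 34.1, 108.2]), 43.1)
time: 1.2
tool_pos: [368.2, -80.5, 194.8]
tcp_rot: [-179.7, 0.0, 3.0]
ft_force: [0.9, -0.2, 0.5]
finger_gap: 85.1
```

```bash
python3 -m pendant '[10,40,20,0.06,85, 10,40,20,0,85, 10,40,20,0,85, 10,40,20,0,85, 10,40,20,0,85, 10,40,20,0,85, 5,40,5,0,85, 5,40,0,0,85, 0,35,0,0,85, 0,0,0,0,85]'
python3 - <<'E'
from h import *
st(); s=snap('wrist','w1.png'); w=cloud(s)
hsv=cv2.cvtColor(s['frame'],cv2.COLOR_BGR2HSV).astype(int)
for c,b in dict(yellow=(390,570,320,400,15,60),blue=(390,570,150,240,15,60)).items():
    p=fit(s,w,c,b); print(c,len(p),rect(p) if len(p)>9 else 0)
    s2=snap('top');p=fit(s2,cloud(s2),c,b); print(c,len(p),rect(p) if len(p)>9 else 0)
E
```

```text
time: 2.03
tool_pos: [426.5, 267.5, 309.5]
tcp_rot: [-179.4, -0.1, 6.9]
ft_force: [1.1, 0.6, 0.5]
finger_gap: 84.6
{'time': 2.03, 'tool_pos': [426.46, 267.5, 309.52], 'tcp_rot': [-179.41, -0.11, 6.92], 'ft_force': [1.12, 0.6, 0.54], 'finger_gap': 84.64, 'joint_pos': [25.84, -8.98, 89.4, 0.53, 99.28, 109.0]}
yellow 1985 (array([472. , 354.8]), array([108.1,  32.9]), 6.8)
yellow 0 0
blue 1855 (array([484.4, 197.9]), array([106. ,  32.1]), 7.0)
blue 0 0
```

View pics/w1.png

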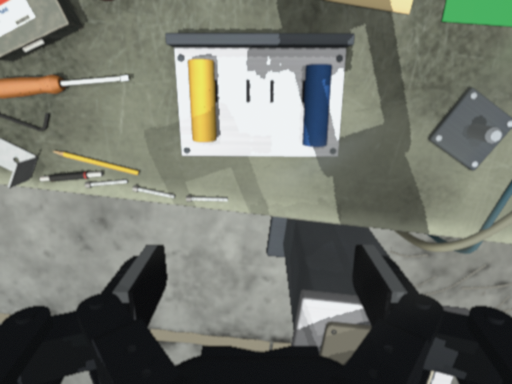

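The wrist image shows yellow at (202,100), blue at (317,105), the bar along y≈40, and the gauge at (472,128). I'll measure the bar face, then work out the grasp points.

Run:
```python
from h import *
s=snap('wrist'); w=cloud(s)
hsv=cv2.cvtColor(s['frame'],cv2.COLOR_BGR2HSV).astype(int)
m=(hsv[...,2]<110)&(w[...,2]>41)&(w[...,2]<52)&(w[...,0]>500)&(w[...,0]<620)&(w[...,1]>120)&(w[...,1]<430)
print('bar',m.sum(),rect(w[m]),np.median(w[m][:,2]))
m=(hsv[...,1]<40)&(hsv[...,2]>170)&(w[...,2]<14)&(w[...,2]>-2)&(w[...,0]>350)&(w[...,0]<600)&(w[...,1]>120)&(w[...,1]<430)
r=rect(w[m]);print('plate',m.sum(),r, np.median(w[m][:,2]))
for c in('yellow','blue'):
    b=dict(yellow=(390,570,320,400,15,60),blue=(390,570,150,240,15,60))[c]
    p=fit(s,w,c,b); print(c,p[:,2].max(),np.median(p[p[:,2]>38],0))
```

```text
bar 1480 (array([528.2, 281.3]), array([ 75.4, 238.5]), 7.0) 45.679626282635866
plate 10454 (array([474.6, 276. ]), array([154.6, 244.4]), 6.6) 5.9159063883032275
yellow 43.221636659898934 [474.64611561 355.77087328  40.10603238]
blue 43.79992433454714 [487.03696061 197.02693753  40.09724118]
```

```bash
python3 -m pendant '[2,30,-30,0,85, 2,30,-35,0,85, 1,23,-40,0,85, 0,0,-40,0,85, 0,0,-40,0,85, 0,0,-35,0,85, 0,0,-20,0,85, 0,0,0,0,85]'
python3 - <<'E'
from h import *
s=snap('wrist','w2.png')
s=snap('top','t2.png')
E
```

```text
time: 2.9
tool_pos: [437.1, 332.5, 69.1]
tcp_rot: [-179.4, -0.9, 5.5]
ft_force: [-0.4, -0.9, -0.1]
finger_gap: 84.9
```

View pics/w2.png

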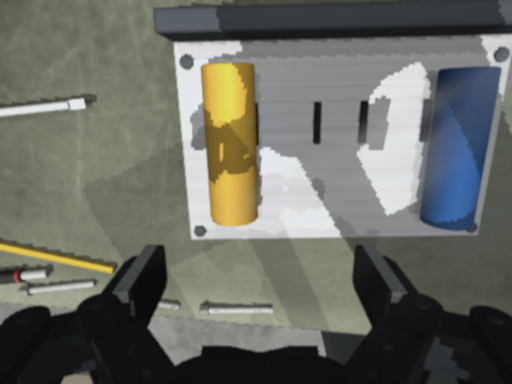

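```bash
python3 -m pendant '[-2,9,-10,0.02,85, -2,7,-10,0,85, -1,2,-10,0,85, 0,0,-5,0,85, 0,0,0,0,85]'
python3 - <<'E'
from h import *
st();s=snap('wrist','w3.png')
E
```

```text
time: 3.42
tool_pos: [441.1, 356.9, 45.9]
tcp_rot: [-178.9, -2.0, 6.7]
ft_force: [-0.2, 0.1, 0.7]
finger_gap: 85.1
{'time': 3.42, 'tool_pos': [441.08, 356.89, 45.92], 'tcp_rot': [-178.88, -2.02, 6.66], 'ft_force': [-0.2, 0.14, 0.74], 'finger_gap': 85.06, 'joint_pos': [33.75, 6.8, 101.75, 0.08, 69.14, 117.04]}
```

View pics/w3.png

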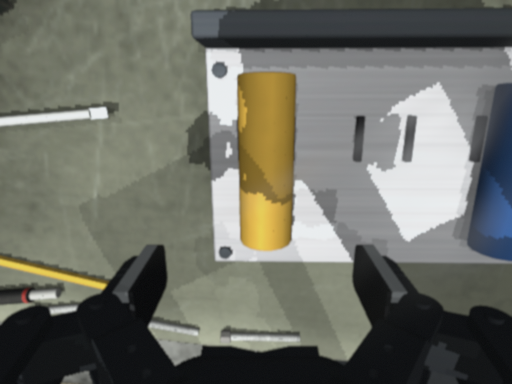

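```bash
python3 -m pendant '[0,0,0,0,85, -3,-2,-3,0,85, -3,-2,-3,0,85,  -3,-1,-3,0,85, 0,0,0,0,85]'; python3 -m pendant '[0,0,0,0,85,0,0,0,0,85,0,0,0,0,85]'
```

```text
time: 3.88
tool_pos: [432.1, 351.9, 37.9]
tcp_rot: [-178.8, -2.1, 6.7]
ft_force: [-0.8, 0.0, -0.4]
finger_gap: 85.2
time: 4.13
tool_pos: [431.7, 351.6, 37.9]
tcp_rot: [-178.8, -2.1, 6.7]
ft_force: [0.7, -0.3, 0.1]
finger_gap: 84.8
```

```bash
python3 -m pendant '[0,0,-4,0,85, 0,0,-4,0,85, 0,0,-4,0,85, 0,-1,-4,0,85, 0,0,-4,0,70, 0,0,-4,0,60, 0,0,-3,0,50, 0,0,0,0,45, 0,0,0,0,42]' 20; python3 -m pendant '[0,0,0,0,30,0,0,0,0,30,0,0,0,0,30,0,0,0,0,30,0,0,0,0,30]' 20;  python3 - <<'E'
from h import *
st();s=snap('wrist','w4.png')
E
```

```text
time: 4.88
tool_pos: [431.6, 350.2, 7.2]
tcp_rot: [-178.9, -2.1, 6.7]
ft_force: [0.5, 0.7, 0.5]
finger_gap: 42.1
time: 5.3
tool_pos: [432.0, 350.6, 7.9]
tcp_rot: [-178.8, -2.1, 6.7]
ft_force: [-0.4, -0.3, 0.2]
finger_gap: 30.0
{'time': 5.3, 'tool_pos': [432.01, 350.57, 7.94], 'tcp_rot': [-178.84, -2.13, 6.66], 'ft_force': [-0.45, -0.3, 0.2], 'finger_gap': 30.03, 'joint_pos': [33.73, 7.91, 104.94, 0.07, 64.73, 117.02]}
```

View pics/w4.png

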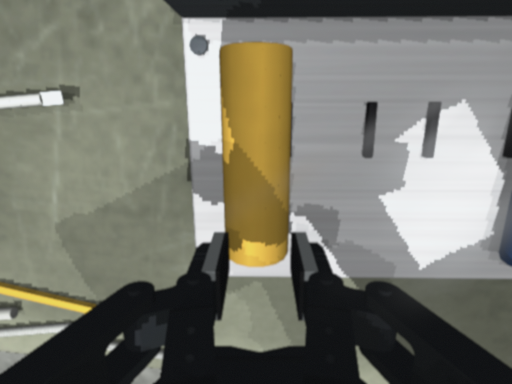

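Run:
```python
from h import *
s=snap('wrist');w=cloud(s);V=np.array(s['view'])
def pr(p):
    c=V@np.r_[p,1]; return np.round([c[0]/c[2]*s['fx']+s['cx'],c[1]/c[2]*s['fy']+s['cy'],c[2]])
t=sensors.sense()['tool_pos']
print('tcp',pr(t),'grasp',pr(t+np.array([0,0,19])))
print('cam',np.linalg.inv(V)[:3,3])
p=fit(s,w,'yellow',(390,570,320,400,15,60)); print(rect(p),p.min(0),p.max(0))
z=w[225:330:10,310]; print(np.round(z))
z=w[225:330:10,215]; print(np.round(z))
```

```text
tcp [259. 218. 198.] grasp [258. 230. 179.]
cam [503.25628653 354.56634885 193.15362564]
(array([471.6, 355.8]), array([109.1,  35. ]), 6.5) [415.92290583 333.68067864  24.70583645] [526.73628898 378.85167447  54.86131953]
[[431. 318.   6.]
 [424. 317.   7.]
 [ nan  nan  nan]
 [445. 330.  75.]
 [444. 330.  82.]
 [444. 332.  90.]
 [444. 332.  96.]
 [444. 333. 102.]
 [448. 335. 113.]
 [449. 336. 119.]
 [448. 336. 121.]]
[[423. 377.   6.]
 [440. 370.  58.]
 [440. 369.  67.]
 [439. 368.  74.]
 [440. 366.  83.]
 [438. 366.  87.]
 [434. 365.  87.]
 [431. 365.  88.]
 [426. 365.  88.]
 [424. 364.  91.]
 [345. 372.  -1.]]
```

```bash
python3 -m pendant '[0,0,0,0,20,0,0,0,0,20,0,0,0,0,20,0,0,0,0,20]' 20;python3 -m pendant '[0,0,3,0,20,0,0,3,0,20,0,0,3,0,20,0,0,3,0,20,0,0,0,0,20]' 20;  python3 - <<'E'
from h import *
st();s=snap('wrist','w5.png')
E
```

```text
time: 5.73
tool_pos: [432.1, 350.6, 8.2]
tcp_rot: [-178.8, -2.1, 6.7]
ft_force: [-0.0, 0.0, -0.6]
finger_gap: 20.3
time: 6.15
tool_pos: [432.1, 350.7, 21.5]
tcp_rot: [-178.8, -2.1, 6.7]
ft_force: [-0.1, 0.7, 0.0]
finger_gap: 20.1
{'time': 6.15, 'tool_pos': [432.13, 350.65, 21.48], 'tcp_rot': [-178.83, -2.14, 6.66], 'ft_force': [-0.06, 0.67, 0.02], 'finger_gap': 20.07, 'joint_pos': [33.73, 6.84, 104.53, 0.07, 66.2, 117.03]}
```

View pics/w5.png

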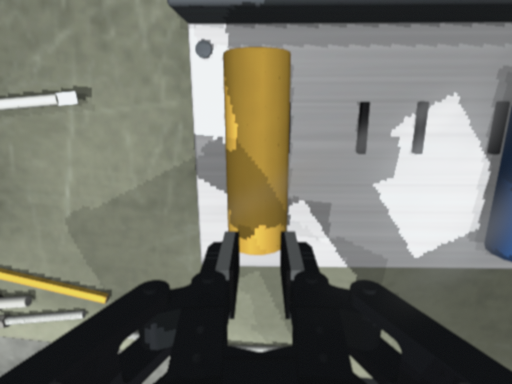

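Run:
```python
from h import *
s=snap('scene'); f=s['frame'][150:300,160:360]; cv2.imwrite('pics/s5.png',cv2.resize(f,None,fx=4,fy=4,interpolation=cv2.INTER_CUBIC))
s=snap('wrist'); w=cloud(s)
for u in (228,232,236,240,284,288,292,296):
    print(u,[tuple(np.round(w[v,u]).tolist()) for v in (228,232,236,240,250,260)])
```

```text
228 [(426.0, 368.0, 29.0), (441.0, 365.0, 67.0), (441.0, 364.0, 71.0), (441.0, 364.0, 75.0), (440.0, 363.0, 84.0), (440.0, 362.0, 91.0)]
232 [(429.0, 365.0, 35.0), (441.0, 363.0, 66.0), (441.0, 362.0, 71.0), (441.0, 362.0, 74.0), (441.0, 361.0, 84.0), (441.0, 360.0, 92.0)]
236 [(430.0, 363.0, 36.0), (441.0, 361.0, 67.0), (441.0, 361.0, 71.0), (441.0, 360.0, 75.0), (440.0, 360.0, 82.0), (436.0, 359.0, 83.0)]
240 [(431.0, 360.0, 38.0), (429.0, 360.0, 40.0), (426.0, 360.0, 38.0), (424.0, 360.0, 39.0), (418.0, 359.0, 38.0), (394.0, 359.0, 6.0)]
284 [(431.0, 335.0, 31.0), (444.0, 339.0, 67.0), (444.0, 339.0, 71.0), (443.0, 339.0, 74.0), (443.0, 340.0, 84.0), (440.0, 339.0, 86.0)]
288 [(422.0, 330.0, 7.0), (444.0, 337.0, 66.0), (444.0, 337.0, 71.0), (444.0, 338.0, 74.0), (443.0, 338.0, 82.0), (443.0, 339.0, 92.0)]
292 [(422.0, 327.0, 7.0), (444.0, 335.0, 65.0), (444.0, 336.0, 71.0), (444.0, 336.0, 74.0), (443.0, 336.0, 83.0), (443.0, 337.0, 91.0)]
296 [(422.0, 325.0, 6.0), (418.0, 324.0, 4.0), (444.0, 334.0, 71.0), (444.0, 334.0, 74.0), (444.0, 335.0, 84.0), (443.0, 335.0, 92.0)]
```

View pics/s5.png

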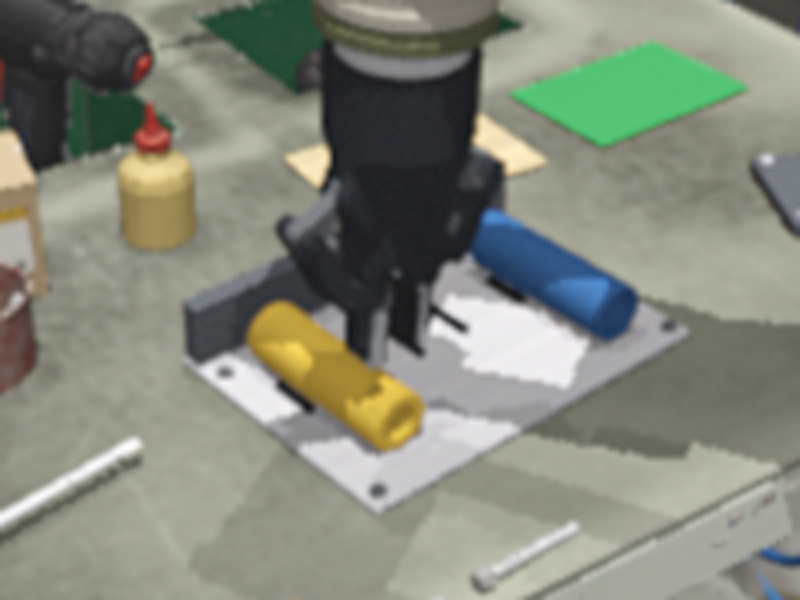

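Run:
```python
from h import *
st()
for n in ('scene','wrist'):
    s=snap(n); w=cloud(s)
    p=fit(s,w,None,(400,470,310,400,47,140)); 
    for a in range(45,140,10):
        q=p[(p[:,2]>=a)&(p[:,2]<a+10)]
        if len(q): print(n,a,len(q),np.round(q.min(0)),np.round(q.max(0)))
```

```text
{'time': 6.3, 'tool_pos': [431.69, 350.34, 20.61], 'tcp_rot': [-178.86, -2.09, 6.65], 'ft_force': [-0.39, -1.22, 0.57], 'finger_gap': 19.81, 'joint_pos': [33.73, 6.88, 104.58, 0.07, 66.16, 117.03]}
scene 55 31 [417. 331.  58.] [440. 366.  65.]
scene 65 79 [415. 326.  65.] [441. 374.  75.]
scene 75 85 [416. 326.  75.] [440. 373.  85.]
scene 85 85 [415. 324.  85.] [440. 373.  95.]
scene 95 71 [413. 313.  95.] [440. 380. 105.]
scene 105 158 [409. 311. 105.] [439. 393. 115.]
scene 115 109 [409. 311. 115.] [438. 399. 125.]
scene 125 142 [407. 324. 125.] [442. 400. 135.]
scene 135 53 [408. 325. 135.] [439. 399. 140.]
wrist 55 86 [419. 334.  60.] [444. 366.  65.]
wrist 65 621 [419. 326.  65.] [444. 373.  75.]
wrist 75 838 [419. 326.  75.] [444. 373.  85.]
wrist 85 896 [418. 326.  85.] [444. 372.  95.]
wrist 95 1480 [418. 312.  95.] [446. 381. 105.]
wrist 105 3940 [414. 310. 105.] [448. 393. 115.]
wrist 115 6251 [412. 310. 115.] [447. 398. 125.]
wrist 125 4941 [413. 310. 125.] [449. 400. 135.]
wrist 135 3602 [422. 328. 135.] [449. 400. 140.]
```

Both cameras put the fingertips at z≈60 while the state says 21. The reported TCP height is about 39 mm too low, so I'll trust the cameras for z. I'll open, descend and grip again.

```bash
python3 -m pendant '[0,0,0,0,65,0,0,0,0,65,0,0,0,0,65,0,0,0,0,65,0,0,0,0,65,0,0,-4,0,65,0,0,-4,0,65,0,0,-4,0,65,0,0,-4,0,65,0,0,-4,0,65]' 20;python3 -m pendant '[0,0,-4,0,65,0,0,-4,0,65,0,0,-4,0,65,0,0,-3,0,65,0,0,-3,0,65,0,0,-3,0,65,0,0,0,0,65]' 20;  python3 - <<'E'
from h import *
st()
for n in ('scene','wrist'):
    s=snap(n,n+'6.png'); w=cloud(s)
    p=fit(s,w,None,(400,470,300,400,8,140)); 
    p=p[np.abs(p[:,1]-350)>24]
    for a in range(5,80,10):
        q=p[(p[:,2]>=a)&(p[:,2]<a+10)]
        if len(q): print(n,a,len(q),np.round(q.min(0)),np.round(q.max(0)))
E
```

```text
time: 7.23
tool_pos: [431.4, 350.2, -1.7]
tcp_rot: [-178.9, -2.1, 6.7]
ft_force: [-0.4, -0.5, 0.4]
finger_gap: 64.8
time: 7.82
tool_pos: [430.0, 349.2, -27.2]
tcp_rot: [-179.0, -1.9, 6.7]
ft_force: [-0.4, -0.4, 0.4]
finger_gap: 64.7
{'time': 7.82, 'tool_pos': [430.04, 349.24, -27.21], 'tcp_rot': [-178.96, -1.89, 6.66], 'ft_force': [-0.37, -0.45, 0.37], 'finger_gap': 64.73, 'joint_pos': [33.73, 10.86, 105.83, 0.08, 61.15, 117.02]}
scene 5 5 [421. 305.   8.] [469. 377.  12.]
scene 15 34 [413. 304.  18.] [441. 387.  24.]
scene 25 74 [410. 302.  25.] [443. 394.  35.]
scene 35 83 [411. 301.  35.] [443. 395.  45.]
scene 45 81 [410. 303.  45.] [443. 394.  55.]
scene 55 64 [408. 301.  55.] [442. 395.  65.]
scene 65 74 [407. 301.  65.] [439. 399.  75.]
scene 75 63 [404. 310.  75.] [433. 400.  85.]
wrist 5 21 [400. 302.   8.] [468. 380.  10.]
wrist 15 281 [415. 306.  18.] [445. 388.  25.]
wrist 25 1038 [414. 302.  25.] [446. 394.  35.]
wrist 35 1329 [414. 302.  35.] [446. 394.  45.]
wrist 45 1498 [414. 302.  45.] [445. 394.  55.]
wrist 55 1425 [420. 300.  55.] [447. 400.  65.]
wrist 65 4261 [409. 300.  65.] [447. 400.  75.]
wrist 75 1790 [410. 305.  75.] [449. 400.  85.]
```

View pics/wrist6.png

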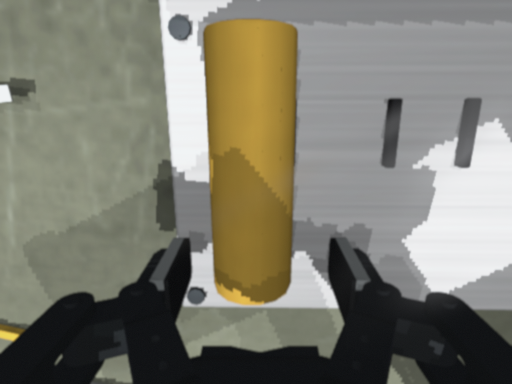

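Wrist image: the fingers straddle the tube's outer end (columns 190 and 330, rows 240–300). Closing.

```bash
python3 -m pendant '[0,0,0,0,45,0,0,0,0,40,0,0,0,0,30,0,0,0,0,30,0,0,0,0,25,0,0,0,0,25,0,0,0,0,25]' 20;  python3 - <<'E'
from h import *
st()
for n in ('scene','wrist'):
    s=snap(n); w=cloud(s)
    p=fit(s,w,None,(400,470,300,400,8,140)); 
    p=p[(np.abs(p[:,1]-350)>19)&(p[:,0]<448)]
    for a in range(5,80,10):
        q=p[(p[:,2]>=a)&(p[:,2]<a+10)]
        if len(q): print(n,a,len(q),np.round(q.min(0)),np.round(q.max(0)))
s=snap('wrist');p=fit(s,cloud(s),'yellow',(390,570,320,400,15,60));print(rect(p))
E
```

```text
time: 8.5
tool_pos: [431.1, 350.0, -25.5]
tcp_rot: [-178.9, -2.0, 6.7]
ft_force: [-0.6, 1.1, -1.5]
finger_gap: 34.4
{'time': 8.5, 'tool_pos': [431.1, 350.04, -25.52], 'tcp_rot': [-178.89, -2.02, 6.66], 'ft_force': [-0.64, 1.09, -1.47], 'finger_gap': 34.4, 'joint_pos': [33.73, 10.75, 105.75, 0.08, 61.19, 117.02]}
scene 5 2 [420. 371.  14.] [425. 372.  14.]
scene 15 26 [415. 319.  15.] [432. 379.  24.]
scene 25 53 [415. 317.  25.] [431. 381.  35.]
scene 35 54 [413. 317.  35.] [433. 380.  45.]
scene 45 50 [412. 310.  45.] [441. 379.  55.]
scene 55 98 [409. 302.  55.] [441. 397.  65.]
scene 65 133 [408. 300.  65.] [440. 400.  75.]
scene 75 105 [407. 300.  75.] [439. 400.  85.]
wrist 5 3 [444. 309.   8.] [445. 323.   9.]
wrist 15 163 [434. 320.  19.] [445. 378.  25.]
wrist 25 564 [421. 318.  25.] [445. 380.  35.]
wrist 35 710 [421. 318.  35.] [444. 380.  45.]
wrist 45 775 [420. 318.  45.] [445. 379.  55.]
wrist 55 1901 [422. 300.  55.] [448. 397.  65.]
wrist 65 7604 [412. 300.  65.] [448. 400.  75.]
wrist 75 3874 [411. 300.  75.] [448. 400.  85.]
(array([472. , 354.8]), array([109.8,  35.6]), 8.4)
```

```bash
python3 -m pendant '[0,0,0,0,42,0,0,0,0,42,0,0,0,0,42,0,0,-3,0,42,0,0,-2,0,42,0,0,0,0,42,0,0,0,0,25,0,0,0,0,25,0,0,0,0,25,0,0,0,0,25]' 20; python3 -m pendant '[0,0,3,0,25,0,0,3,0,25,0,0,3,0,25,0,0,3,0,25,0,0,3,0,25,0,0,0,0,25]' 20;  python3 - <<'E'
from h import *
st()
s=snap('scene'); f=s['frame'][150:300,160:360]; cv2.imwrite('pics/s7.png',cv2.resize(f,None,fx=4,fy=4,interpolation=cv2.INTER_CUBIC))
E
```

```text
time: 9.48
tool_pos: [431.7, 350.4, -30.2]
tcp_rot: [-178.9, -2.1, 6.7]
ft_force: [-0.1, -0.0, 0.4]
finger_gap: 34.6
time: 9.98
tool_pos: [429.7, 349.1, -15.6]
tcp_rot: [-179.0, -1.9, 6.7]
ft_force: [0.2, 0.5, -1.9]
finger_gap: 33.9
{'time': 9.98, 'tool_pos': [429.69, 349.12, -15.57], 'tcp_rot': [-178.97, -1.85, 6.65], 'ft_force': [0.19, 0.47, -1.91], 'finger_gap': 33.91, 'joint_pos': [33.73, 9.81, 105.61, 0.09, 62.46, 117.02]}
```

View pics/s7.png

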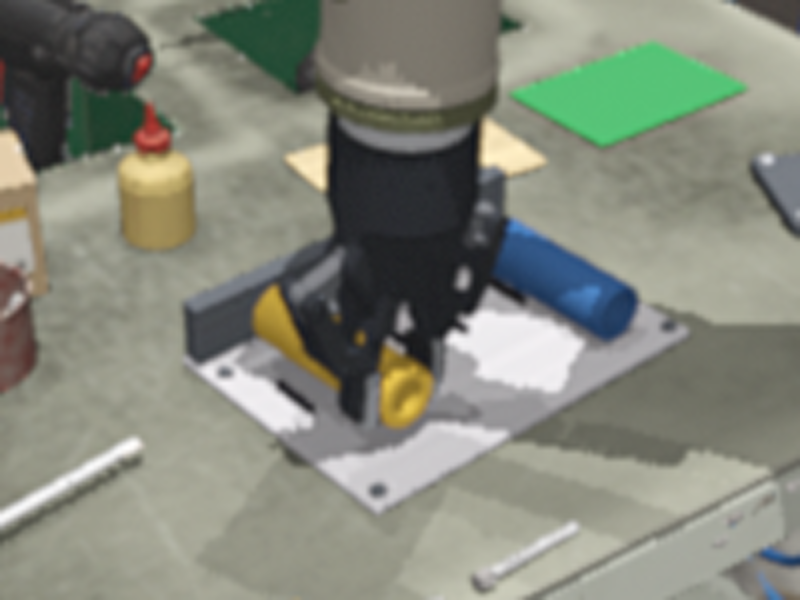

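```bash
python3 -m pendant '[5,0.6,3.5,0,25,5,0.6,3.5,0,25,5,0.6,3.5,0,25, 1.5,0.2,5,0,25,1.5,0.2,5,0,25,1.5,0.2,5,0,25,1.5,0.2,5,0,25, 0,0,0,0,25]' 20;  python3 - <<'E'
from h import *
t=st()['tool_pos']; print('n',.993*t[0]+.118*t[1],'t',-.118*t[0]+.993*t[1],'z',t[2]+54.2)
s=snap('scene'); f=s['frame'][150:300,160:360]; cv2.imwrite('pics/s8.png',cv2.resize(f,None,fx=4,fy=4,interpolation=cv2.INTER_CUBIC))
E
```

```text
time: 10.7
tool_pos: [451.0, 351.3, 16.9]
tcp_rot: [-179.0, -1.6, 6.6]
ft_force: [-2.7, -0.7, -2.2]
finger_gap: 33.9
{'time': 10.7, 'tool_pos': [451.01, 351.25, 16.91], 'tcp_rot': [-179.03, -1.6, 6.65], 'ft_force': [-2.68, -0.74, -2.2], 'finger_gap': 33.9, 'joint_pos': [32.65, 9.98, 101.55, 0.19, 66.61, 115.92]}
n 489.3031414436145 t 295.57248648043196 z 71.10533441368439
```

View pics/s8.png

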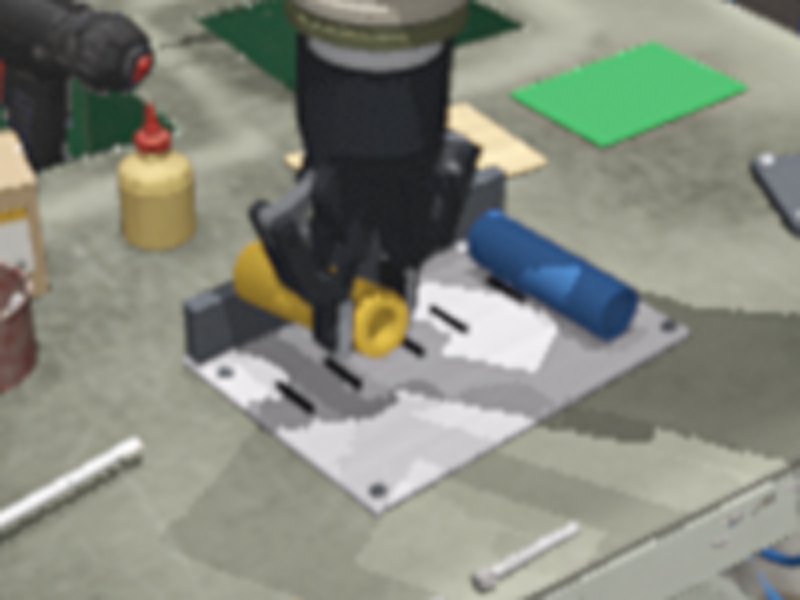

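The tube hardly pivots in the pads: it is only about 12° up, with its foot at the bar's upper edge. I'll use the bar's edge as a fulcrum to turn it, then lower it back into the corner.

```bash
python3 -m pendant '[4,0.5,3,0,25,3,0.3,4,0,25,3,0.3,5,0,25, 3,0.3,4,0,25,3,0.3,4,0,25,3,0.3,4,0,25, 3,0.3,4,0,25,3,0.3,3,0,25,3,0.3,3,0,25,0,0,0,0,25]' 20;  python3 - <<'E'
from h import *
t=st()['tool_pos']; print('n',.993*t[0]+.118*t[1],'t',-.118*t[0]+.993*t[1],'z',t[2]+54.2)
s=snap('scene'); f=s['frame'][150:300,160:360]; cv2.imwrite('pics/s9.png',cv2.resize(f,None,fx=4,fy=4,interpolation=cv2.INTER_CUBIC))
E
```

```text
time: 11.58
tool_pos: [470.0, 352.8, 48.5]
tcp_rot: [-179.2, -0.5, 6.8]
ft_force: [-3.2, 0.2, -1.1]
finger_gap: 34.1
{'time': 11.58, 'tool_pos': [469.99, 352.77, 48.55], 'tcp_rot': [-179.23, -0.49, 6.81], 'ft_force': [-3.16, 0.21, -1.09], 'finger_gap': 34.15, 'joint_pos': [31.55, 11.14, 96.59, 0.52, 71.5, 114.58]}
n 508.3286992732188 t 294.8406259764606 z 102.74532540290099
```

View pics/s9.png

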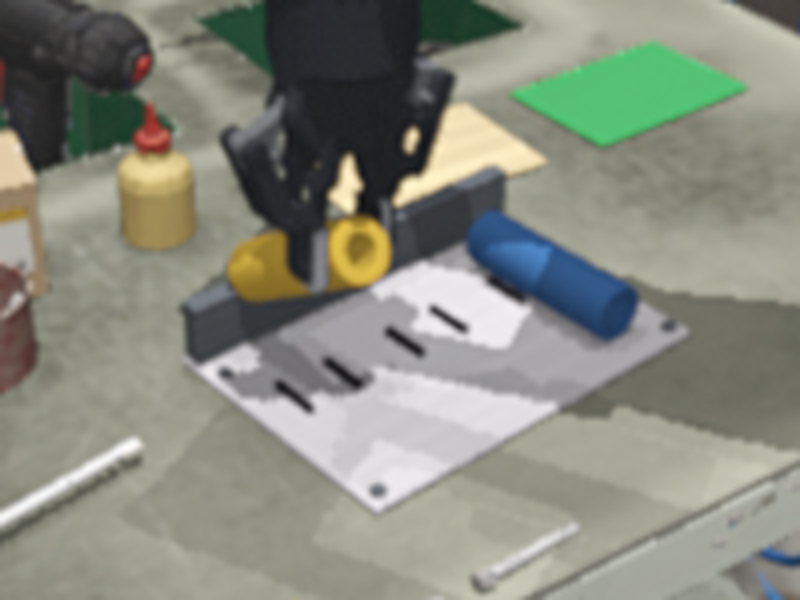

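```bash
cat >> h.py <<'E'
from scipy.optimize import least_squares
def cyl(c,box=(380,640,140,420,8,160),names=('scene','wrist','top'),r=18):
    P=[]
    for n in names:
        s=snap(n); w=cloud(s); p=fit(s,w,c,box)
        if len(p)>30: P.append(p[::max(1,len(p)//400)])
    P=np.vstack(P); m=np.median(P,0); d=np.linalg.svd(P-m)[2][0]
    best=None
    for d0 in (d,np.array([.99,.1,.0]),np.array([.7,.1,-.7]),np.array([.1,0,-1.])):
      for off in (15,):
        def f(x):
            a=np.r_[x[:3]]; dd=x[3:]/np.linalg.norm(x[3:]); q=P-a
            return np.r_[np.linalg.norm(q-np.outer(q@dd,dd),axis=1)-r,(a-m)@dd,np.linalg.norm(x[3:])-1]
        o=least_squares(f,np.r_[m-[0,0,off],d0],loss='soft_l1')
        if best is None or o.cost<best.cost: best=o
    a=best.x[:3]; d=best.x[3:]/np.linalg.norm(best.x[3:])
    if d[2]<0 : d=-d
    q=P-a; h=q@d; rr=np.abs(np.linalg.norm(q-np.outer(h,d),axis=1)-r)<3
    lo,hi=np.percentile(h[rr],[1,99])
    print(c,'N',len(P),'inl',rr.mean().round(2),'lowend',np.round(a+lo*d,1),'highend',np.round(a+hi*d,1),'elev',np.degrees(np.arcsin(d[2])).round(1),'len',round(hi-lo,1))
    return a+lo*d,a+hi*d,d
E
python3 -c "
from h import *
cyl('yellow')
cyl('blue')"
```

```text
yellow N 891 inl 0.82 lowend [543.6 360.6  52.7] highend [451.9 350.2 110.1] elev 31.9 len 108.7
blue N 1607 inl 0.92 lowend [535.6 203.3  21.9] highend [428.7 190.7  22.2] elev 0.2 len 107.6
```

```bash
python3 -m pendant '[-5,-0.6,0,0,25,-5,-0.6,0,0,25,-4,-0.4,0,0,25,-4,-0.4,0,0,25,0,0,-4,0,25,0,0,-4,0,25,0,0,-4,0,25,0,0,-4,0,25,0,0,-4,0,25,0,0,-4,0,25,0,0,-4,0,25,0,0,0,0,25]' 20;  python3 -c "
from h import *
st();a,b,d=cyl('yellow')
print('foot n',.993*a[0]+.118*a[1])"
```

```text
time: 12.93
tool_pos: [450.0, 349.9, 15.1]
tcp_rot: [-179.3, -0.6, 6.8]
ft_force: [-0.2, 0.0, 0.3]
finger_gap: 34.0
{'time': 12.93, 'tool_pos': [450.03, 349.89, 15.07], 'tcp_rot': [-179.27, -0.56, 6.81], 'ft_force': [-0.2, 0.03, 0.32], 'finger_gap': 33.99, 'joint_pos': [32.41, 10.9, 100.7, 0.45, 67.57, 115.43]}
yellow N 886 inl 0.8 lowend [532.3 358.6  16.9] highend [432.3 348.1  77.6] elev 31.1 len 117.4
foot n 570.8550744533119
```

```bash
python3 -m pendant '[3,0.4,4,0,25,3,0.4,5,0,25,3.5,0.4,4,0,25,3.5,0.4,4,0,25,4,0.5,3.5,0,25,4,0.5,3,0,25,4,0.5,2.5,0,25,4,0.5,2,0,25,0,0,0,0,25]' 20;  python3 -c "
from h import *
t=st()['tool_pos']; print('n',.993*t[0]+.118*t[1],'t',-.118*t[0]+.993*t[1],'z',t[2]+54.2)
a,b,d=cyl('yellow')
print('foot n',.993*a[0]+.118*a[1])"
```

```text
time: 13.83
tool_pos: [471.8, 352.3, 46.5]
tcp_rot: [-179.4, 0.6, 6.9]
ft_force: [-0.6, 0.5, -3.1]
finger_gap: 34.0
{'time': 13.83, 'tool_pos': [471.84, 352.33, 46.51], 'tcp_rot': [-179.43, 0.58, 6.89], 'ft_force': [-0.6, 0.52, -3.11], 'finger_gap': 33.97, 'joint_pos': [31.24, 12.52, 95.24, 0.8, 72.54, 114.11]}
n 510.1142324446794 t 294.18789922772623 z 100.7132318281144
yellow N 933 inl 0.81 lowend [528.5 358.7  33.6] highend [454.3 350.5 112.8] elev 46.7 len 108.8
foot n 567.1022587539322
```

```bash
python3 -m pendant '[-1,0,-4,0,25,-1,0,-4,0,25,0,0,-4,0,25, 4,0.5,2,0,25,4,0.5,2,0,25,4,0.5,2,0,25,0,0,0,0,25]' 20;  python3 -c "
from h import *
t=st()['tool_pos']; print('n',.993*t[0]+.118*t[1],'t',-.118*t[0]+.993*t[1],'z',t[2]+54.2)
a,b,d=cyl('yellow')
print('foot n',.993*a[0]+.118*a[1])"
```

```text
time: 14.57
tool_pos: [479.1, 353.2, 37.3]
tcp_rot: [-179.5, 0.9, 6.9]
ft_force: [-0.7, 1.1, -2.2]
finger_gap: 34.2
{'time': 14.57, 'tool_pos': [479.08, 353.21, 37.3], 'tcp_rot': [-179.5, 0.88, 6.93], 'ft_force': [-0.74, 1.11, -2.16], 'finger_gap': 34.19, 'joint_pos': [30.91, 14.34, 94.15, 0.86, 72.11, 113.71]}
n 517.4089746620482 t 294.20527853886006 z 91.50485334805585
yellow N 953 inl 0.81 lowend [526.2 358.7  19.8] highend [462.2 351.2 105.2] elev 52.9 len 107.0
foot n 564.892615425139
```

Run:
```python
from h import *
s=snap('wrist','w10.png');w=cloud(s)
s2=snap('scene'); f=s2['frame'][150:300,160:360]; cv2.imwrite('pics/s10.png',cv2.resize(f,None,fx=4,fy=4,interpolation=cv2.INTER_CUBIC))
for n,w in(('w',w),('s',cloud(s2))):
    p=fit(s,w,None,(440,520,300,400,50,120));p=p[np.abs(p[:,1]-353)>19]
    for a in range(50,110,10):
        q=p[(p[:,2]>=a)&(p[:,2]<a+10)]
        if len(q): print(n,a,len(q),np.round(q.min(0)),np.round(q.max(0)))
```

```text
w 50 49 [498. 372.  50.] [515. 373.  60.]
w 60 7 [494. 372.  61.] [499. 372.  65.]
w 80 287 [484. 323.  81.] [495. 383.  90.]
w 90 536 [484. 322.  90.] [495. 384. 100.]
w 100 648 [461. 323. 100.] [496. 384. 110.]
s 50 16 [491. 372.  50.] [510. 374.  59.]
s 60 9 [488. 372.  61.] [497. 373.  68.]
s 70 6 [466. 375.  77.] [482. 378.  80.]
s 80 28 [465. 322.  81.] [481. 384.  90.]
s 90 43 [465. 321.  90.] [482. 384. 100.]
s 100 51 [465. 321. 100.] [481. 385. 110.]
```

View pics/w10.png

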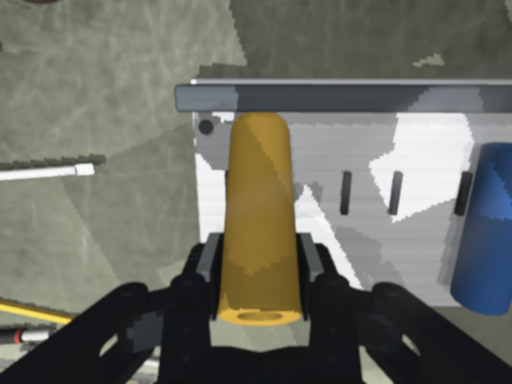

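View pics/s10.png

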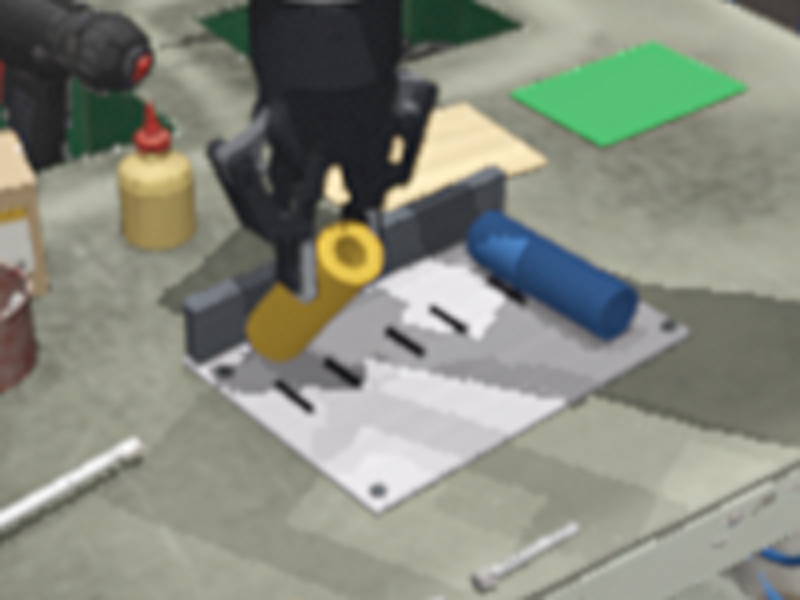

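```bash
python3 -m pendant '[4,0.5,2,0,25,4,0.5,1.5,0,25,4,0.5,1.5,0,25,4,0.5,1,0,25,4,0.5,0.5,0,25,4,0.5,0.5,0,25,4,0.5,0,0,25,0,0,0,0,25]' 20;  python3 -c "
from h import *
t=st()['tool_pos']; print('n',.993*t[0]+.118*t[1],'t',-.118*t[0]+.993*t[1],'z',t[2]+54.2)
a,b,d=cyl('yellow')
print('foot n',.993*a[0]+.118*a[1])"
```

```text
time: 15.48
tool_pos: [508.2, 356.9, 44.8]
tcp_rot: [-179.5, 1.0, 7.0]
ft_force: [-2.8, 0.4, -2.0]
finger_gap: 34.0
{'time': 15.48, 'tool_pos': [508.23, 356.93, 44.79], 'tcp_rot': [-179.5, 1.01, 6.95], 'ft_force': [-2.78, 0.41, -1.96], 'finger_gap': 34.05, 'joint_pos': [29.8, 17.72, 89.26, 0.88, 73.77, 112.59]}
n 546.7934853568211 t 294.45496301271316 z 98.98939171501556
yellow N 1123 inl 0.79 lowend [523.8 358.9  15.6] highend [494.2 355.2 117.7] elev 73.7 len 106.4
foot n 562.4571986367367
```

```bash
python3 -m pendant '[4,0.5,-0.5,0,25,4,0.5,-1,0,25,4,0.5,-1,0,25,3,0.4,-1,0,25,3,0.4,-1,0,25,0,0,0,0,25]' 20;  python3 -c "
from h import *
t=st()['tool_pos']; print('n',.993*t[0]+.118*t[1],'t',-.118*t[0]+.993*t[1],'z',t[2]+54.2)
a,b,d=cyl('yellow')
print('foot n',.993*a[0]+.118*a[1])"
```

```text
time: 16.13
tool_pos: [528.0, 359.9, 41.5]
tcp_rot: [-179.5, 0.9, 7.0]
ft_force: [-2.7, 0.4, -0.9]
finger_gap: 34.2
{'time': 16.13, 'tool_pos': [527.99, 359.87, 41.46], 'tcp_rot': [-179.47, 0.91, 6.99], 'ft_force': [-2.72, 0.37, -0.89], 'finger_gap': 34.24, 'joint_pos': [29.15, 20.4, 86.32, 0.86, 73.93, 111.92]}
n 566.7536924383732 t 295.04515371295787 z 95.66217789136073
yellow N 1200 inl 0.79 lowend [523.4 359.2  12. ] highend [516.4 358.2 117.6] elev 86.2 len 105.9
foot n 562.1238376319267
```

```bash
python3 -m pendant '[3,0.4,-1,0,25,2,0.2,-1,0,25,0,0,-2,0,25,0,0,0,0,25]' 20;  python3 -c "
from h import *
st();a,b,d=cyl('yellow')
print('foot n',.993*a[0]+.118*a[1])"
```

```text
time: 16.62
tool_pos: [535.0, 361.0, 39.8]
tcp_rot: [-179.4, 0.7, 7.0]
ft_force: [-2.8, 0.0, -3.5]
finger_gap: 34.3
{'time': 16.62, 'tool_pos': [534.99, 361.01, 39.78], 'tcp_rot': [-179.43, 0.66, 7.0], 'ft_force': [-2.81, 0.04, -3.54], 'finger_gap': 34.29, 'joint_pos': [28.97, 21.18, 85.52, 0.81, 73.7, 111.74]}
yellow N 1279 inl 0.79 lowend [523.7 360.   10.9] highend [523.9 359.5 116.5] elev 89.7 len 105.6
foot n 562.5429886282374
```

```bash
python3 -m pendant '[0,0,0,0,38,0,0,0,0,42,0,0,0,0,48,0,0,0,0,60,0,0,0,0,70,0,0,0,0,70,0,0,5,0,70,0,0,8,0,70,0,0,8,0,70,0,0,10,0,70,0,0,10,0,70,0,0,10,0,70]' 20;python3 -m pendant '[0,-5,10,0,70,0,-10,20,0,70,0,-10,20,0,70,0,-10,10,0,70,0,0,0,0,70]';  python3 -c "
from h import *
st();a,b,d=cyl('yellow')
print('foot n',.993*a[0]+.118*a[1])
s2=snap('scene'); f=s2['frame'][120:300,160:400]; cv2.imwrite('pics/s11.png',cv2.resize(f,None,fx=3,fy=3,interpolation=cv2.INTER_CUBIC))
"
```

```text
time: 17.77
tool_pos: [534.5, 360.7, 93.5]
tcp_rot: [-179.5, 0.7, 7.0]
ft_force: [0.3, 0.9, -0.3]
finger_gap: 70.2
time: 18.18
tool_pos: [536.2, 324.7, 163.9]
tcp_rot: [-179.3, 0.3, 7.1]
ft_force: [0.8, -0.9, -0.0]
finger_gap: 70.2
{'time': 18.18, 'tool_pos': [536.2, 324.72, 163.92], 'tcp_rot': [-179.34, 0.3, 7.09], 'ft_force': [0.77, -0.9, -0.02], 'finger_gap': 70.21, 'joint_pos': [26.05, 12.36, 82.71, 0.73, 85.0, 108.89]}
yellow N 1429 inl 0.71 lowend [523.7 360.3  10.9] highend [525.1 359.7 116.9] elev 89.2 len 106.0
foot n 562.5460998482633
```

View pics/s11.png

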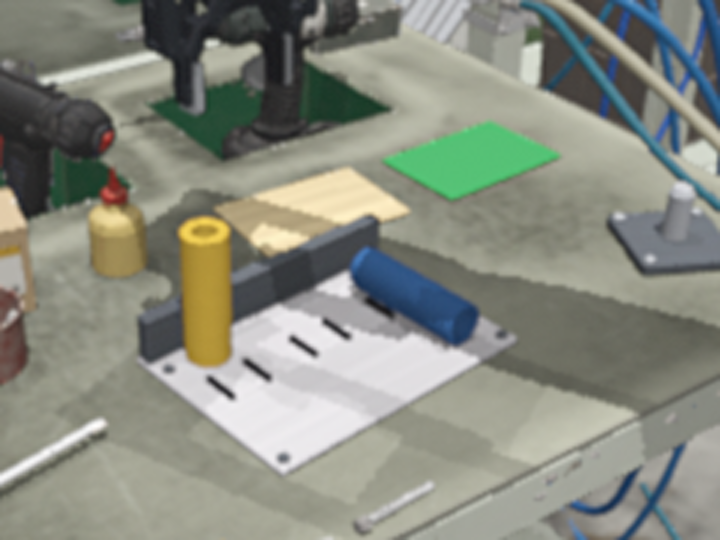

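Yellow stands upright against the bar in the scene view, with its foot at (205,360). Now blue.

```bash
python3 -m pendant '[-8,-12,-2,0,65,-8,-12,-5,0,65,-8,-12,-5,0,65,-8,-12,-5,0,65,-8,-12,-5,0,65,-8,-12,-5,0,65,-8,-12,-5,0,65,-8,-12,-5,0,65,-8,-12,-5,0,65,-8,-12,-5,0,65,-8,-10,-5,0,65,-4,-2,0,0,65]';python3 -m pendant '[0,0,-8,0,65,0,0,-8,0,65,0,0,-8,0,65,0,0,-8,0,65,0,0,-8,0,65,0,0,-8,0,65,0,0,0,0,65]'
```

```text
time: 19.38
tool_pos: [424.2, 190.2, 82.8]
tcp_rot: [-179.7, 2.5, 7.6]
ft_force: [-0.2, 0.4, 0.4]
finger_gap: 64.9
time: 19.97
tool_pos: [422.5, 192.1, 27.1]
tcp_rot: [-179.7, 2.7, 7.7]
ft_force: [-0.8, 0.1, -0.3]
finger_gap: 64.8
```

```bash
python3 -m pendant '[5,0,0,-0.005,65,5,0,0,-0.005,65,5,0,0,0,65,4,0,0,0,65,2,0,0,0,65,0,0,0,0,65]'
python3 - <<'E'
from h import *
st();s=snap('wrist','w12.png');cyl('blue',names=('wrist',)); cyl('blue',names=('top',)) if 0 else 0
E
```

```text
time: 20.47
tool_pos: [447.4, 192.6, 27.9]
tcp_rot: [-179.7, 2.6, 7.0]
ft_force: [-0.5, -0.3, -0.3]
finger_gap: 64.8
{'time': 20.47, 'tool_pos': [447.42, 192.58, 27.88], 'tcp_rot': [-179.69, 2.64, 7.05], 'ft_force': [-0.53, -0.26, -0.29], 'finger_gap': 64.84, 'joint_pos': [16.63, 1.07, 109.85, 0.79, 71.63, 99.32]}
blue N 412 inl 1.0 lowend [537.6 202.8  23.1] highend [432.7 190.5  23.2] elev 0.0 len 105.5
```

View pics/w12.png

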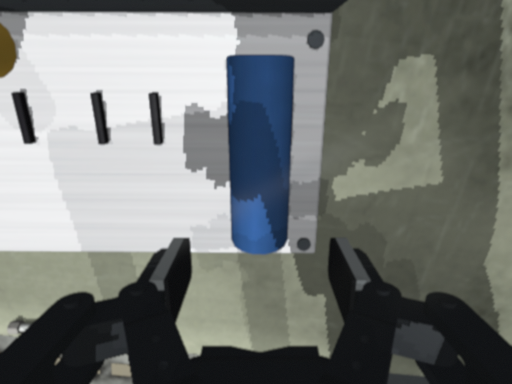

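```bash
python3 -m pendant '[-3,0,-5,0,65,-2,0,-5,0,65,0,0,-5,0,65,0,0,-5,0,65,0,0,-5,0,65,0,0,-5,0,65,0,0,-5,0,65,0,0,-5,0,65,0,0,-5,0,65,0,0,0,0,65]' 20
```

```text
time: 21.4
tool_pos: [439.3, 192.3, -23.1]
tcp_rot: [-179.7, 2.8, 7.1]
ft_force: [-0.3, -0.5, -0.8]
finger_gap: 64.8
```

```bash
python3 -m pendant '[1.5,0,-3,0,50,1,0,-3,0,42,0,0,0,0,30,0,0,0,0,25,0,0,0,0,25,0,0,0,0,25]' 20;python3 - <<'E'
from h import *
st();s=snap('wrist','w13.png');w=cloud(s)
p=fit(s,w,None,(400,470,130,260,8,140));p=p[(np.abs(p[:,1]-192.5)>20)]
for a in range(5,60,8):
    q=p[(p[:,2]>=a)&(p[:,2]<a+8)]
    if len(q): print(a,len(q),np.round(q.min(0)),np.round(q.max(0)))
cyl('blue',names=('wrist',))
E
```

```text
time: 21.9
tool_pos: [442.2, 192.3, -29.7]
tcp_rot: [-179.7, 2.8, 7.1]
ft_force: [-0.8, 0.0, -2.0]
finger_gap: 34.3
{'time': 21.9, 'tool_pos': [442.21, 192.3, -29.72], 'tcp_rot': [-179.7, 2.8, 7.07], 'ft_force': [-0.83, 0.02, -2.0], 'finger_gap': 34.31, 'joint_pos': [16.76, 5.63, 111.99, 0.84, 65.09, 99.32]}
5 5 [459. 170.   8.] [469. 249.   8.]
13 177 [449. 163.  14.] [460. 222.  21.]
21 358 [449. 162.  21.] [461. 223.  29.]
29 441 [449. 162.  29.] [461. 223.  37.]
37 380 [449. 162.  37.] [461. 223.  45.]
45 350 [439. 156.  45.] [464. 229.  53.]
53 1944 [449. 144.  53.] [467. 242.  61.]
blue N 403 inl 1.0 lowend [538.1 202.9  23.1] highend [433.7 190.3  23.2] elev 0.0 len 105.1
```

View pics/w13.png

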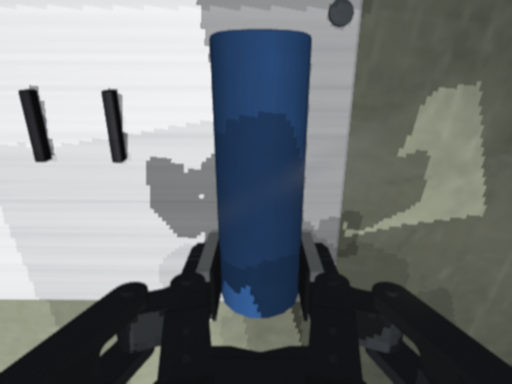

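```bash
python3 -m pendant '[2,0.2,4,0,25,2,0.2,4,0,25,2,0.2,4,0,25,2,0.2,4,0,25,2,0.2,4,0,25,0,0,0,0,25]' 20;python3 -c "
from h import *
t=st()['tool_pos']; print('n',.993*t[0]+.118*t[1],'t',-.118*t[0]+.993*t[1],'z',t[2]+53.7)
a,b,d=cyl('blue')
print('foot n',.993*a[0]+.118*a[1])"
```

```text
time: 22.5
tool_pos: [452.5, 193.1, -8.0]
tcp_rot: [-179.7, 2.9, 7.1]
ft_force: [0.1, 0.1, -2.8]
finger_gap: 33.8
{'time': 22.5, 'tool_pos': [452.52, 193.12, -7.98], 'tcp_rot': [-179.72, 2.86, 7.07], 'ft_force': [0.13, 0.08, -2.77], 'finger_gap': 33.79, 'joint_pos': [16.52, 5.11, 109.9, 0.81, 67.78, 99.13]}
n 472.13850832713564 t 138.3692240731244 z 45.71760522682026
blue N 779 inl 0.87 lowend [547.7 203.7  43.8] highend [438.1 192.   44.8] elev 0.5 len 110.2
foot n 567.8665080322897
```

```bash
python3 -m pendant '[4,0.5,3,0,25,4,0.5,3,0,25,4,0.5,2,0,25,3,0.4,0,0,25,4,0.5,4,0,25,4,0.5,4,0,25,4,0.5,4,0,25,4,0.5,4,0,25,0,0,0,0,25]' 20;python3 -c "
from h import *
t=st()['tool_pos']; print('n',.993*t[0]+.118*t[1],'t',-.118*t[0]+.993*t[1],'z',t[2]+53.7)
a,b,d=cyl('blue')
print('foot n',.993*a[0]+.118*a[1])"
```

```text
time: 23.4
tool_pos: [464.2, 193.9, 7.4]
tcp_rot: [-179.9, 5.4, 7.1]
ft_force: [-0.8, -0.8, -3.3]
finger_gap: 34.2
{'time': 23.4, 'tool_pos': [464.2, 193.88, 7.38], 'tcp_rot': [-179.9, 5.43, 7.12], 'ft_force': [-0.83, -0.8, -3.34], 'finger_gap': 34.19, 'joint_pos': [16.07, 8.15, 104.9, 0.99, 72.29, 98.61]}
n 483.82736742872896 t 137.74987348219173 z 61.08208867296588
blue N 789 inl 0.86 lowend [559.2 204.8  47.7] highend [451.5 192.9  62.3] elev 7.6 len 109.4
foot n 579.4595494701017
```

```bash
python3 -m pendant '[3,0.4,4,0,25,3,0.4,4,0,25,3,0.4,4,0,25,3,0.4,4,0,25,3,0.4,4,0,25,3,0.4,4,0,25,0,0,0,0,25]' 20;python3 -c "
from h import *
t=st()['tool_pos']; print('n',.993*t[0]+.118*t[1],'t',-.118*t[0]+.993*t[1],'z',t[2]+53.7)
a,b,d=cyl('blue')
print('foot n',.993*a[0]+.118*a[1])"
```

```text
time: 24.13
tool_pos: [472.9, 194.7, 28.8]
tcp_rot: [-180.0, 6.6, 7.1]
ft_force: [-2.2, -0.7, -1.8]
finger_gap: 34.0
{'time': 24.13, 'tool_pos': [472.9, 194.74, 28.82], 'tcp_rot': [-179.99, 6.62, 7.15], 'ft_force': [-2.2, -0.69, -1.79], 'finger_gap': 34.02, 'joint_pos': [15.84, 8.99, 101.58, 1.04, 75.98, 98.38]}
n 492.5720161733408 t 137.57166058337853 z 82.52052131734526
blue N 811 inl 0.86 lowend [560.  204.7  48.2] highend [459.4 193.8  88.2] elev 21.6 len 108.8
foot n 580.1944990174866
```

```bash
python3 -m pendant '[3,0.4,3.5,0,25,3,0.4,3.5,0,25,3,0.4,3.5,0,25,3,0.4,3.5,0,25,3,0.4,3.5,0,25,3,0.4,3,0,25,0,0,0,0,25]' 20;python3 -c "
from h import *
t=st()['tool_pos']; print('n',.993*t[0]+.118*t[1],'t',-.118*t[0]+.993*t[1],'z',t[2]+53.7)
a,b,d=cyl('blue')
print('foot n',.993*a[0]+.118*a[1])"
```

```text
time: 24.87
tool_pos: [487.1, 196.5, 47.9]
tcp_rot: [180.0, 7.1, 7.2]
ft_force: [-3.4, -0.8, -0.3]
finger_gap: 34.4
{'time': 24.87, 'tool_pos': [487.06, 196.45, 47.91], 'tcp_rot': [179.97, 7.12, 7.16], 'ft_force': [-3.41, -0.84, -0.33], 'finger_gap': 34.38, 'joint_pos': [15.59, 10.2, 98.08, 1.03, 78.77, 98.16]}
n 506.82737858354585 t 137.60434912901323 z 101.60859110182118
blue N 827 inl 0.84 lowend [559.8 205.   48.4] highend [473.9 195.7 112.9] elev 36.7 len 107.9
foot n 580.0638436518569
```

```bash
python3 -m pendant '[-4,-0.5,0,0,25,-4,-0.5,0,0,25,-4,-0.4,0,0,25,0,0,0,0,25,0,0,-4,0,25,0,0,-4,0,25,0,0,-4,0,25,0,0,-4,0,25,0,0,-4,0,25,0,0,-4,0,25,0,0,-2,0,25,0,0,0,0,25]' 20;python3 -c "
from h import *
t=st()['tool_pos']; print('n',.993*t[0]+.118*t[1],'t',-.118*t[0]+.993*t[1],'z',t[2]+53.7)
a,b,d=cyl('blue')
print('foot n',.993*a[0]+.118*a[1])"
```

```text
time: 26.02
tool_pos: [471.3, 194.4, 17.8]
tcp_rot: [179.9, 7.3, 7.2]
ft_force: [0.4, -0.4, -2.3]
finger_gap: 34.6
{'time': 26.02, 'tool_pos': [471.25, 194.45, 17.82], 'tcp_rot': [179.95, 7.31, 7.17], 'ft_force': [0.39, -0.37, -2.25], 'finger_gap': 34.55, 'joint_pos': [15.82, 10.32, 101.42, 1.08, 75.5, 98.31]}
n 490.897398639008 t 137.47726265261363 z 71.51881279234854
blue N 848 inl 0.84 lowend [550.9 203.7  30.3] highend [454.7 193.2  80.3] elev 27.3 len 109.0
foot n 571.0865567311916
```

```bash
python3 -m pendant '[-3,-0.4,0,0,25,0,0,0,0,25,0,0,-4,0,25,0,0,-3,0,25,0,0,0,0,25,3,0.4,0,0,25,3,0.4,3,0,25,3,0.4,4,0,25,3,0.4,4,0,25,0,0,0,0,25]' 20;python3 -c "
from h import *
t=st()['tool_pos']; print('n',.993*t[0]+.118*t[1],'t',-.118*t[0]+.993*t[1],'z',t[2]+53.7)
a,b,d=cyl('blue')
print('foot n',.993*a[0]+.118*a[1])"
```

```text
time: 27.0
tool_pos: [475.8, 194.9, 20.0]
tcp_rot: [179.9, 7.9, 7.2]
ft_force: [-1.9, -0.4, -1.3]
finger_gap: 34.5
{'time': 27.0, 'tool_pos': [475.83, 194.93, 19.96], 'tcp_rot': [179.91, 7.91, 7.18], 'ft_force': [-1.94, -0.43, -1.26], 'finger_gap': 34.46, 'joint_pos': [15.71, 11.44, 99.96, 1.11, 76.44, 98.18]}
n 495.50457529056797 t 137.4129298304539 z 73.65911322564473
blue N 847 inl 0.84 lowend [549.2 203.2  23.4] highend [460.4 194.   84.7] elev 34.5 len 108.3
foot n 569.3024680227652
```

```bash
python3 -m pendant '[4,0.5,3.5,0,25,4,0.5,3.5,0,25,4,0.5,3,0,25,4,0.5,2.5,0,25,0,0,0,0,25]' 20;python3 -c "
from h import *
t=st()['tool_pos']; print('n',.993*t[0]+.118*t[1],'t',-.118*t[0]+.993*t[1],'z',t[2]+53.7)
a,b,d=cyl('blue')
print('foot n',.993*a[0]+.118*a[1])"
```

```text
time: 27.57
tool_pos: [484.0, 195.9, 30.5]
tcp_rot: [179.9, 8.9, 7.2]
ft_force: [0.6, 0.9, -2.7]
finger_gap: 34.3
{'time': 27.57, 'tool_pos': [483.96, 195.9, 30.54], 'tcp_rot': [179.85, 8.86, 7.22], 'ft_force': [0.61, 0.91, -2.74], 'finger_gap': 34.27, 'joint_pos': [15.53, 12.82, 97.25, 1.15, 78.72, 97.98]}
n 503.6837279319243 t 137.4214973357677 z 84.23761371728258
blue N 865 inl 0.84 lowend [547.3 203.3  24.6] highend [468.7 195.1  99.5] elev 43.4 len 108.9
foot n 567.4900710993779
```

```bash
python3 -m pendant '[4,0.5,2,0,25,4,0.5,2,0,25,4,0.5,2,0,25,4,0.5,1.5,0,25,4,0.5,1,0,25,0,0,0,0,25]' 20;python3 -c "
from h import *
t=st()['tool_pos']; print('n',.993*t[0]+.118*t[1],'t',-.118*t[0]+.993*t[1],'z',t[2]+53.7)
a,b,d=cyl('blue')
print('foot n',.993*a[0]+.118*a[1])"
```

```text
time: 28.22
tool_pos: [499.6, 197.8, 37.9]
tcp_rot: [179.8, 9.4, 7.2]
ft_force: [-2.3, -1.1, -3.5]
finger_gap: 34.0
{'time': 28.22, 'tool_pos': [499.55, 197.76, 37.92], 'tcp_rot': [179.82, 9.39, 7.25], 'ft_force': [-2.33, -1.12, -3.46], 'finger_gap': 34.01, 'joint_pos': [15.28, 15.06, 93.84, 1.14, 80.42, 97.73]}
n 519.3907045840999 t 137.42589765635736 z 91.61738760808608
blue N 901 inl 0.86 lowend [543.9 202.8  22.8] highend [486.8 197.5 111.5] elev 57.1 len 105.7
foot n 564.0601040891132
```

```bash
python3 -m pendant '[4,0.5,1,0,25,4,0.5,1,0,25,4,0.5,1,0,25,4,0.5,0.5,0,25,4,0.5,0,0,25,4,0.5,0,0,25,0,0,0,0,25]' 20;python3 -c "
from h import *
t=st()['tool_pos']; print('n',.993*t[0]+.118*t[1],'t',-.118*t[0]+.993*t[1],'z',t[2]+53.7)
a,b,d=cyl('blue')
print('foot n',.993*a[0]+.118*a[1])"
```

```text
time: 28.95
tool_pos: [525.0, 201.0, 41.5]
tcp_rot: [179.8, 9.4, 7.3]
ft_force: [-2.5, -0.3, -1.8]
finger_gap: 34.3
{'time': 28.95, 'tool_pos': [524.96, 200.99, 41.49], 'tcp_rot': [179.82, 9.42, 7.26], 'ft_force': [-2.46, -0.33, -1.77], 'finger_gap': 34.31, 'joint_pos': [14.94, 18.43, 89.35, 1.09, 81.58, 97.42]}
n 544.998789528055 t 137.6393443617921 z 95.1946359539483
blue N 939 inl 0.85 lowend [542.5 203.   18.2] highend [517.3 200.8 120.9] elev 76.2 len 105.8
foot n 562.6380245398672
```

```bash
python3 -m pendant '[4,0.5,-1,0,25,4,0.5,-1.5,0,25,4,0.5,-1.5,0,25,4,0.5,-1.5,0,25,2,0.3,-1,0,25,0,0,0,0,25]' 20;python3 -c "
from h import *
t=st()['tool_pos']; print('n',.993*t[0]+.118*t[1],'t',-.118*t[0]+.993*t[1],'z',t[2]+53.7)
a,b,d=cyl('blue')
print('foot n',.993*a[0]+.118*a[1])"
```

```text
time: 29.6
tool_pos: [543.7, 203.5, 34.5]
tcp_rot: [179.8, 9.5, 7.3]
ft_force: [-3.2, -0.9, -0.9]
finger_gap: 34.1
{'time': 29.6, 'tool_pos': [543.68, 203.48, 34.52], 'tcp_rot': [179.82, 9.47, 7.27], 'ft_force': [-3.16, -0.87, -0.87], 'finger_gap': 34.13, 'joint_pos': [14.73, 21.56, 86.24, 1.06, 81.61, 97.2]}
n 563.8883172065069 t 137.9028969828858 z 88.21943622578594
blue N 972 inl 0.82 lowend [542.3 203.2  12.3] highend [540.4 203.7 117.2] elev 88.9 len 104.8
foot n 562.4910743231081
```

```bash
python3 -m pendant '[1,0.1,-1.5,0,25,0,0,-1.5,0,25,0,0,0,0,25]' 20;python3 -m pendant '[0,0,0,0,38,0,0,0,0,42,0,0,0,0,48,0,0,0,0,60,0,0,0,0,70,0,0,0,0,70,0,0,5,0,70,0,0,8,0,70,0,0,8,0,70,0,0,10,0,70,0,0,10,0,70,0,0,10,0,70]' 20;python3 -m pendant '[0,0,10,0,70,0,0,20,0,70,0,0,20,0,70,0,0,10,0,70,0,0,0,0,70]';  python3 -c "
from h import *
st()
for c in('yellow','blue'):
    a,b,d=cyl(c); print('foot n',.993*a[0]+.118*a[1])
s2=snap('scene'); f=s2['frame'][120:300,160:400]; cv2.imwrite('pics/s14.png',cv2.resize(f,None,fx=3,fy=3,interpolation=cv2.INTER_CUBIC))
"
```

```text
time: 30.0
tool_pos: [546.4, 203.9, 33.8]
tcp_rot: [179.8, 9.2, 7.3]
ft_force: [-2.8, 1.0, -5.3]
finger_gap: 34.4
time: 31.0
tool_pos: [547.8, 204.0, 89.4]
tcp_rot: [179.8, 9.0, 7.3]
ft_force: [-0.4, -0.5, -0.5]
finger_gap: 70.2
time: 31.42
tool_pos: [549.6, 204.5, 159.6]
tcp_rot: [179.9, 8.6, 7.3]
ft_force: [0.5, 0.9, 0.7]
finger_gap: 70.2
{'time': 31.42, 'tool_pos': [549.63, 204.53, 159.58], 'tcp_rot': [179.9, 8.61, 7.29], 'ft_force': [0.54, 0.89, 0.73], 'finger_gap': 70.23, 'joint_pos': [14.71, 15.52, 79.97, 1.01, 93.07, 97.39]}
yellow N 1408 inl 0.77 lowend [524.  360.2  11.7] highend [524.4 359.5 116.5] elev 89.6 len 104.8
foot n 562.8314489471466
blue N 1015 inl 0.82 lowend [542.9 203.7  12.3] highend [543.4 203.  116.6] elev 89.5 len 104.3
foot n 563.1078200364524
```

View pics/s14.png

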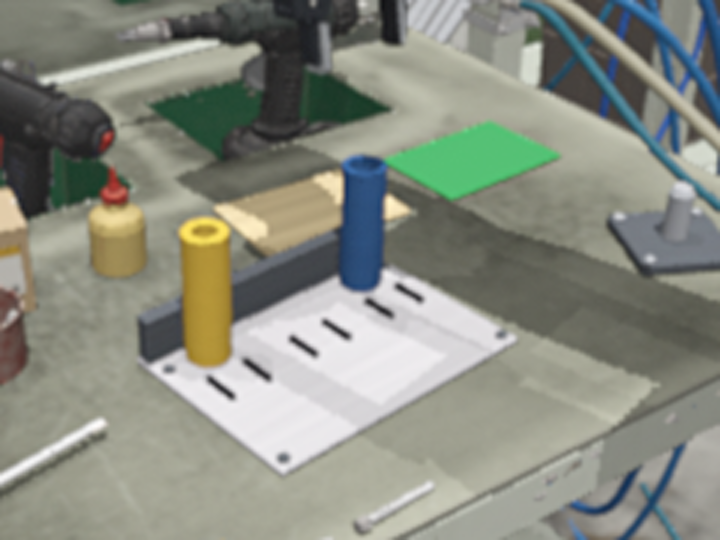

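Blue now stands at (362,285) and yellow at (207,360), both against the bar. The tool has tilted about 8.6° from pushing, so I'll test which free moves bring that back.

```bash
python3 -m pendant '[-8,0,8,0,70,-8,0,8,0,70,-8,0,8,0,70,-8,0,8,0,70,-8,0,8,0,70,-8,0,8,0,70,-8,0,8,0,70,-8,0,8,0,70,-8,0,8,0,70,0,0,0,0,70]'; python3 -m pendant '[40,0,0,0,70,40,0,0,0,70,0,0,0,0,70,0,0,0,0,70]';python3 -m pendant '[0,0,-40,0,70,0,0,-40,0,70,0,0,0,0,70,0,0,0,0,70]'; python3 -m pendant '[-40,0,0,0,70,-40,0,0,0,70,0,0,0,0,70,0,0,0,0,70]'; python3 -m pendant '[0,0,40,0,70,0,0,40,0,70,0,0,0,0,70,0,0,0,0,70]'
```

```text
time: 32.6
tool_pos: [464.2, 203.7, 233.5]
tcp_rot: [179.9, 9.2, 7.3]
ft_force: [-0.0, 0.4, 0.2]
finger_gap: 69.9
time: 32.93
tool_pos: [540.6, 203.2, 229.3]
tcp_rot: [179.8, 9.7, 7.5]
ft_force: [-0.7, -0.2, 1.1]
finger_gap: 69.9
time: 33.27
tool_pos: [540.7, 203.5, 150.7]
tcp_rot: [179.8, 9.4, 7.5]
ft_force: [0.0, -0.1, 1.5]
finger_gap: 70.0
time: 33.6
tool_pos: [453.1, 202.2, 149.1]
tcp_rot: [179.7, 10.1, 7.4]
ft_force: [0.9, -0.1, 1.3]
finger_gap: 69.9
time: 33.93
tool_pos: [452.8, 202.7, 239.9]
tcp_rot: [179.8, 9.6, 7.5]
ft_force: [-0.5, -0.5, -0.8]
finger_gap: 70.0
```

```bash
python3 -m pendant '[16,8,0,0,0,16,8,0,0,0,16,8,0,0,0,16,8,0,0,0,16,8,0,0,0,16,8,0,0,0,16,8,0,0,0,16,8,0,0,0,16,8,0,0,0,16,8,0,0,0,0,0,0,0,0]'; python3 -m pendant '[0,0,-20,0,0,0,0,-20,0,0,0,0,-20,0,0,0,0,-20,0,0,0,0,-20,0,0,0,0,-20,0,0,0,0,-10,0,0,0,0,0,0,0]'
python3 - <<'E'
from h import *
st();s=snap('wrist','w15.png');w=cloud(s)
s2=snap('scene','s15.png')
for nm,ww in (('w',w),('s',cloud(s2))):
    p=fit(s,ww,None,(560,680,240,330,48,220))
    for a in range(50,160,8):
        q=p[(p[:,2]>=a)&(p[:,2]<a+8)]
        if len(q): print(nm,a,len(q),np.round(q.min(0)),np.round(q.max(0)))
E
```

```text
time: 34.85
tool_pos: [630.3, 288.4, 259.8]
tcp_rot: [-179.8, 7.7, 7.5]
ft_force: [-0.5, -0.5, -0.6]
finger_gap: 0.2
time: 35.52
tool_pos: [635.3, 289.0, 135.5]
tcp_rot: [-179.7, 6.7, 7.5]
ft_force: [0.0, 0.3, 0.2]
finger_gap: -0.0
{'time': 35.52, 'tool_pos': [635.25, 288.97, 135.46], 'tcp_rot': [-179.65, 6.7, 7.51], 'ft_force': [0.04, 0.27, 0.19], 'finger_gap': -0.02, 'joint_pos': [19.26, 31.39, 62.19, 1.7, 92.91, 101.76]}
```

View pics/w15.png

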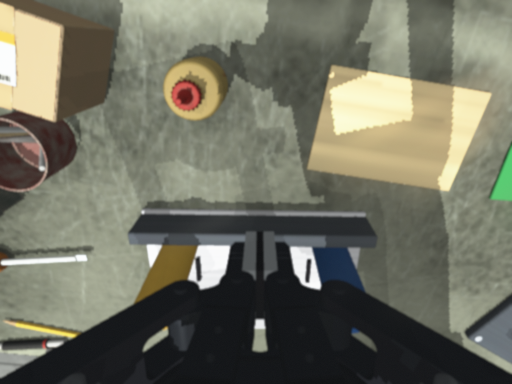

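```bash
python3 -m pendant '[0,0,10,0,0,0,0,10,0,0,0,0,10,0,0,0,0,10,0,0,0,0,10,0,0,0,0,10,0,0,0,0,10,0,0,0,0,10,0,0,0,0,0,0,0]';python3 -m pendant '[-7,-3,0,0,0,-7,-3,0,0,0,-7,-3,0,0,0,-7,-3,0,0,0,-7,-3,0,0,0,-7,-3,0,0,0,-7,-3,0,0,0,-7,-3,0,0,0,-7,-3,0,0,0,-7,-3,0,0,0,-7,-3,0,0,0,0,0,0,0,0]';python3 -m pendant '[20,8,0,0,0,20,8,0,0,0,20,8,0,0,0,20,8,0,0,0,0,0,0,0,0,0,0,0,0,0]';python3 -m pendant '[0,0,-40,0,0,0,0,-40,0,0,0,0,0,0,0]'
```

```text
time: 36.37
tool_pos: [640.6, 290.9, 239.6]
tcp_rot: [-179.4, 5.6, 7.5]
ft_force: [0.8, 0.1, -0.1]
finger_gap: 0.3
time: 37.37
tool_pos: [559.2, 256.1, 236.8]
tcp_rot: [-179.5, 5.9, 7.5]
ft_force: [0.1, -0.8, -0.3]
finger_gap: -0.3
time: 37.87
tool_pos: [640.8, 289.0, 232.2]
tcp_rot: [-179.5, 6.2, 7.5]
ft_force: [-0.2, 0.6, 1.0]
finger_gap: 0.1
time: 38.12
tool_pos: [641.8, 289.3, 152.8]
tcp_rot: [-179.5, 5.9, 7.5]
ft_force: [-0.4, 0.0, -2.9]
finger_gap: 0.2
```

```bash
for i in 1 2; do python3 -m pendant '[0,0,10,0,0,0,0,10,0,0,0,0,10,0,0,0,0,10,0,0,0,0,10,0,0,0,0,10,0,0,0,0,10,0,0,0,0,10,0,0,0,0,0,0,0]';python3 -m pendant '[0,0,-10,0,0,0,0,-10,0,0,0,0,-10,0,0,0,0,-10,0,0,0,0,-10,0,0,0,0,-10,0,0,0,0,-10,0,0,0,0,-10,0,0,0,0,0,0,0]'; done | grep -E "pos|rot"
```

```text
tool_pos: [644.0, 290.1, 258.7]
tcp_rot: [-179.3, 4.9, 7.6]
tool_pos: [640.4, 288.9, 163.0]
tcp_rot: [-179.4, 5.5, 7.5]
tool_pos: [642.0, 289.4, 258.0]
tcp_rot: [-179.3, 5.0, 7.6]
tool_pos: [638.6, 288.3, 163.1]
tcp_rot: [-179.4, 5.5, 7.5]
```

```bash
for i in 1 2; do python3 -m pendant '[0,0,10,0,0,0,0,10,0,0,0,0,10,0,0,0,0,10,0,0,0,0,10,0,0,0,0,10,0,0,0,0,10,0,0,0,0,10,0,0,0,0,0,0,0]';python3 -m pendant '[0,0,-20,0,0,0,0,-20,0,0,0,0,-20,0,0,0,0,-20,0,0,0,0,0,0,0]'; done | grep -E "pos|rot"; python3 -m pendant '[0,0,20,0,0,0,0,20,0,0,0,0,20,0,0,0,0,20,0,0,0,0,0,0,0]'
```

```text
tool_pos: [640.2, 288.8, 258.1]
tcp_rot: [-179.3, 5.0, 7.6]
tool_pos: [642.6, 289.6, 181.2]
tcp_rot: [-179.2, 4.4, 7.6]
tool_pos: [644.4, 290.3, 279.9]
tcp_rot: [-179.0, 3.8, 7.6]
tool_pos: [646.5, 291.1, 202.8]
tcp_rot: [-178.9, 3.2, 7.6]
time: 43.87
tool_pos: [642.9, 289.8, 283.5]
tcp_rot: [-179.1, 3.9, 7.6]
ft_force: [0.2, -0.3, 1.4]
finger_gap: -0.0
```

```bash
for i in 1 2 3; do python3 -m pendant '[0,0,-20,0,0,0,0,-20,0,0,0,0,-20,0,0,0,0,-20,0,0,0,0,-20,0,0,0,0,0,0,0]'; python3 -m pendant '[0,0,10,0,0,0,0,10,0,0,0,0,10,0,0,0,0,10,0,0,0,0,10,0,0,0,0,10,0,0,0,0,10,0,0,0,0,10,0,0,0,0,0,0,0]'; done | grep -E "pos|rot"
```

```text
tool_pos: [645.8, 290.8, 189.2]
tcp_rot: [-178.9, 3.1, 7.6]
tool_pos: [648.0, 291.5, 289.5]
tcp_rot: [-178.7, 2.4, 7.6]
tool_pos: [649.7, 292.2, 191.3]
tcp_rot: [-178.6, 1.9, 7.6]
tool_pos: [651.7, 292.9, 290.5]
tcp_rot: [-178.5, 1.2, 7.6]
tool_pos: [653.6, 293.5, 192.7]
tcp_rot: [-178.4, 0.7, 7.6]
tool_pos: [655.6, 294.3, 292.1]
tcp_rot: [-178.3, -0.0, 7.6]
```

```bash
python3 -m pendant '[-11,6,-5,0,70,-11,6,-5,0,70,-11,6,-5,0,70,-11,6,-5,0,70,-11,6,-5,0,70,-11,6,-5,0,70,-11,6,-5,0,70,-11,6,-5,0,70,-11,6,-5,0,70,-11,6,-5,0,70,-11,6,-5,0,70,0,0,0,0,70]';  python3 - <<'E'
from h import *
st();s=snap('wrist','w16.png');cyl('yellow',names=('wrist','scene'));cyl('yellow',names=('scene',))
E
```

```text
time: 48.62
tool_pos: [530.0, 361.6, 235.7]
tcp_rot: [-178.3, -0.1, 7.5]
ft_force: [-0.7, 0.4, 0.3]
finger_gap: 70.0
{'time': 48.62, 'tool_pos': [530.03, 361.56, 235.7], 'tcp_rot': [-178.28, -0.09, 7.47], 'ft_force': [-0.74, 0.36, 0.34], 'finger_gap': 69.96, 'joint_pos': [28.73, 12.22, 75.42, 1.57, 91.65, 111.31]}
yellow N 1169 inl 0.73 lowend [524.  360.1  11. ] highend [524.5 360.4 116.8] elev 89.7 len 105.8
yellow N 751 inl 0.87 lowend [524.1 359.9  10.5] highend [523.2 360.3 115.2] elev 89.5 len 104.7
```

View pics/w16.png

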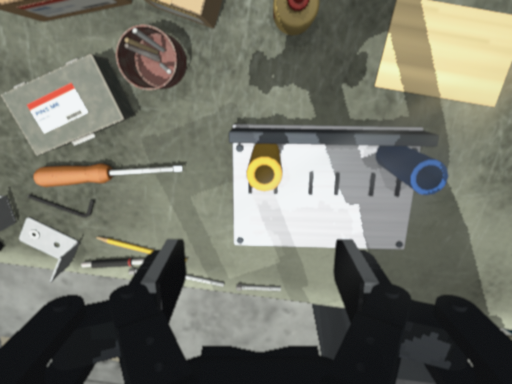

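```bash
python3 -m pendant '[-2,0,-14,0,70,-2,0,-14,0,70,-2,0,-14,0,70,-1,0,-14,0,70,-1,0,-14,0,70,0,0,-14,0,70,0,0,-14,0,70,0,0,0,0,70]';  python3 - <<'E'
from h import *
st();s=snap('wrist','w17.png');w=cloud(s);cyl('yellow',names=('wrist','scene'))
p=fit(s,w,None,(480,570,290,430,140,200));p=p[np.abs(p[:,1]-360)>24]
for sg in(1,-1):
    q=p[(p[:,1]-360)*sg>0]
    for a in range(140,180,8):
        r=q[(q[:,2]>=a)&(q[:,2]<a+8)]
        if len(r): print(sg,a,len(r),np.round(r.min(0)),np.round(r.max(0)))
E
```

```text
time: 49.48
tool_pos: [530.8, 356.6, 136.2]
tcp_rot: [-178.2, -0.6, 7.0]
ft_force: [-0.4, 0.0, -1.0]
finger_gap: 69.8
{'time': 49.48, 'tool_pos': [530.78, 356.6, 136.22], 'tcp_rot': [-178.23, -0.61, 6.98], 'ft_force': [-0.4, 0.0, -0.98], 'finger_gap': 69.83, 'joint_pos': [28.4, 13.79, 84.0, 1.45, 80.99, 111.19]}
yellow N 1174 inl 0.73 lowend [523.8 359.9  10.4] highend [524.6 360.7 116.6] elev 89.4 len 106.2
```

View pics/w17.png

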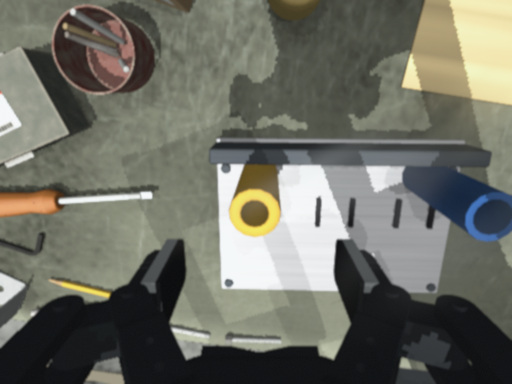

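```bash
python3 -m pendant '[-3,2,0,0,70,-3,2,0,0,70,-1,0.5,0,0,70,0,0,0,0,70,0,0,-6,0,70,0,0,-6,0,70,0,0,-6,0,70,0,0,0,0,70]';  python3 - <<'E'
from h import *
st()
E
```

```text
time: 50.3
tool_pos: [528.2, 364.9, 127.9]
tcp_rot: [-177.9, -1.5, 7.0]
ft_force: [-0.4, -0.3, -1.0]
finger_gap: 70.1
{'time': 50.3, 'tool_pos': [528.24, 364.91, 127.9], 'tcp_rot': [-177.88, -1.46, 7.0], 'ft_force': [-0.42, -0.32, -0.98], 'finger_gap': 70.09, 'joint_pos': [29.17, 13.52, 85.22, 1.44, 79.11, 111.89]}
```

```bash
python3 -m pendant '[-2,-2,0,0,70,-2,-1,0,0,70,0,0,0,0,70]';  python3 -m pendant '[0,0,-5,0,70,0,0,-5,0,70,0,0,-5,0,70,0,0,-5,0,70]'
```

```text
time: 50.55
tool_pos: [523.1, 361.0, 126.2]
tcp_rot: [-177.9, -1.3, 7.0]
ft_force: [1.0, 0.2, 0.7]
finger_gap: 70.0
time: 50.88
tool_pos: [524.0, 361.4, 106.3]
tcp_rot: [-177.9, -1.5, 7.0]
ft_force: [0.3, 0.3, -0.5]
finger_gap: 69.9
```

```bash
python3 -m pendant '[0,0,-6,0,70,0,0,-6,0,70,0,0,-6,0,70,0,0,-6,0,70,0,0,-6,0,70,0,0,0,0,70]';  python3 - <<'E'
from h import *
st();s=snap('wrist','w18.png');cyl('yellow',names=('wrist','scene'))
E
```

```text
time: 51.38
tool_pos: [522.6, 360.6, 70.1]
tcp_rot: [-178.0, -1.3, 7.0]
ft_force: [0.3, -1.2, -0.2]
finger_gap: 70.2
{'time': 51.38, 'tool_pos': [522.63, 360.56, 70.14], 'tcp_rot': [-177.96, -1.27, 6.98], 'ft_force': [0.25, -1.21, -0.17], 'finger_gap': 70.22, 'joint_pos': [29.07, 15.46, 89.19, 1.48, 73.41, 111.67]}
yellow N 1158 inl 0.74 lowend [523.6 360.1  10.4] highend [524.7 360.4 116.7] elev 89.4 len 106.3
```

View pics/w18.png

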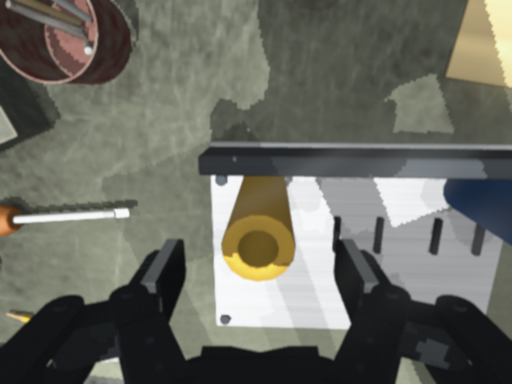

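```bash
python3 -m pendant '[0,0,-5,0,70,0,0,-5,0,70,0,0,-5,0,70,0,0,-5,0,70,0,0,-5,0,70,0,0,-5,0,70,0,0,-3,0,70,0,0,0,0,70]' 30;  python3 - <<'E'
from h import *
st();s=snap('wrist','w19.png');cyl('yellow',names=('wrist','scene'))
E
```

```text
time: 52.2
tool_pos: [524.7, 361.8, 37.4]
tcp_rot: [-177.8, -1.6, 7.0]
ft_force: [0.7, 0.7, 0.2]
finger_gap: 69.8
{'time': 52.2, 'tool_pos': [524.68, 361.78, 37.43], 'tcp_rot': [-177.83, -1.57, 6.98], 'ft_force': [0.74, 0.66, 0.19], 'finger_gap': 69.81, 'joint_pos': [29.08, 17.45, 90.45, 1.51, 69.84, 111.57]}
yellow N 1170 inl 0.76 lowend [523.7 359.8  10.1] highend [524.7 360.5 116.6] elev 89.3 len 106.5
```

View pics/w19.png

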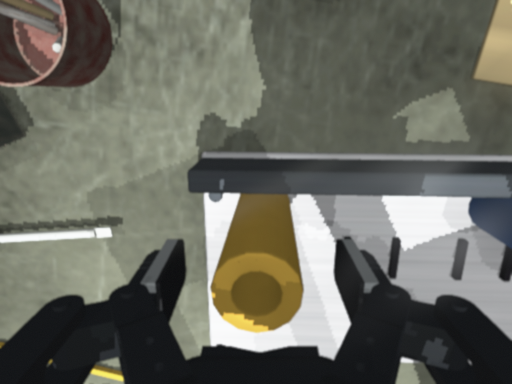

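```bash
python3 -m pendant '[0,0,-4,0,60,0,0,-3,0,50,0,0,0,0,42,0,0,0,0,38,0,0,0,0,25,0,0,0,0,25,0,0,0,0,25,0,0,0,0,25]' 40; python3 -m pendant '[0,0,4,0,25,0,0,4,0,25,0,0,6,0,25,0,0,6,0,25,0,0,8,0,25,0,0,8,0,25,0,0,8,0,25,0,0,8,0,25,0,0,8,0,25,0,0,8,0,25,0,0,0,0,25]';  python3 - <<'E'
from h import *
st();s=snap('wrist','w20.png');cyl('yellow',names=('wrist','scene'),box=(480,600,300,420,40,260))
E
```

```text
time: 53.02
tool_pos: [526.6, 362.1, 32.9]
tcp_rot: [-177.8, -1.8, 7.0]
ft_force: [1.0, 0.0, 0.0]
finger_gap: 34.1
time: 53.93
tool_pos: [525.6, 362.1, 108.0]
tcp_rot: [-177.8, -1.7, 7.0]
ft_force: [-0.1, 1.1, -2.9]
finger_gap: 34.3
{'time': 53.93, 'tool_pos': [525.6, 362.11, 108.03], 'tcp_rot': [-177.79, -1.74, 6.99], 'ft_force': [-0.12, 1.08, -2.89], 'finger_gap': 34.26, 'joint_pos': [29.07, 13.52, 87.36, 1.44, 76.68, 111.75]}
yellow N 1152 inl 0.79 lowend [522.  360.5  80.7] highend [524.2 359.9 191.1] elev 88.8 len 110.4
```

```bash
cat >> h.py <<'E'
def gauge(names=('top','scene'),save=None):
    for n in names:
        s=snap(n); w=cloud(s)
        hsv=cv2.cvtColor(s['frame'],cv2.COLOR_BGR2HSV).astype(int)
        p=fit(s,w,None,(380,600,-200,0,54,66)); q=fit(s,w,None,(380,600,-200,0,8,16))
        print(n,'tip',len(p),np.round(np.median(p,0),1) if len(p) else '', np.round(p.std(0),1) if len(p) else '','base',len(q),rect(q) if len(q) else '')
E
python3 - <<'E'
from h import *
gauge()
s=snap('top','t20.png')
f=s['frame'][190:290,330:430]; cv2.imwrite('pics/t20c.png',cv2.resize(f,None,fx=5,fy=5,interpolation=cv2.INTER_NEAREST))
E
```

```text
top tip 55 [445.7 -61.4  57.5] [5.  4.7 2. ] base 1556 (array([ 466.6, -119.3]), array([174.9, 175.7]), 64.5)
scene tip 27 [442.7 -60.9  56.8] [5.  4.4 1.4] base 781 (array([ 441.5, -109.5]), array([166. , 203.2]), 28.0)
```

View pics/t20c.png

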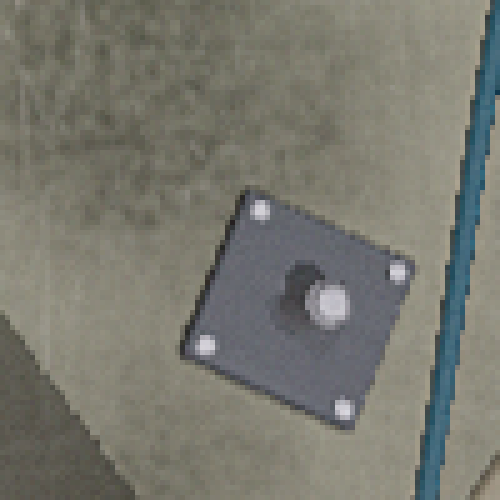

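The gauge has been knocked: the tip is now near (445,-61), with the base at crop (298,310). I'll see how near the cable is to it.

```bash
python3 - <<'E'
from h import *
for n in('top','scene'):
    s=snap(n); w=cloud(s)
    p=fit(s,w,None,(340,560,-190,-75,20,300))
    for a in range(340,560,30):
        q=p[(p[:,0]>=a)&(p[:,0]<a+30)]
        if len(q): print(n,a,len(q),np.round(q[np.argmax(q[:,1])]),np.round(np.percentile(q,5,0)),np.round(np.percentile(q,95,0)))
E
python3 -m pendant '[-5,-5,5,0,25,-8,-10,5,0,25,-10,-18,5,0,25,-10,-20,5,0,25,-8,-20,3,0,25,-4,-20,0,0,25,0,-20,0,0,25,0,-20,0,0,25,0,-20,0,0,25,0,-20,0,0,25,0,-20,0,0,25,0,0,0,0,25]'
```

```text
top 520 14 [ 546. -155.   20.] [ 536. -162.   20.] [ 549. -156.   26.]
top 550 15 [ 553. -156.   21.] [ 551. -165.   21.] [ 559. -157.   28.]
scene 520 4 [ 548. -152.   20.] [ 538. -163.   20.] [ 548. -153.   21.]
scene 550 10 [ 554. -155.   20.] [ 552. -165.   20.] [ 559. -155.   28.]
time: 55.33
tool_pos: [470.0, 158.1, 128.1]
tcp_rot: [-178.0, -1.3, 7.2]
ft_force: [0.2, -0.1, -2.1]
finger_gap: 33.7
```

```bash
python3 -m pendant '[-2,-20,0,0,25,-2,-20,0,0,25,-2,-20,0,0,25,-2,-20,0,0,25,-2,-20,0,0,25,-2,-20,0,0,25,-2,-20,0,0,25,-2,-20,0,0,25,-2,-20,0,0,25,-2,-12,0,0,25,0,-5,0,0,25,0,0,0,0,25]'
python3 - <<'E'
from h import *
st();s=snap('wrist','w21.png');gauge(('top','scene','wrist'));cyl('yellow',names=('scene','top'),box=(380,520,-140,60,70,300))
E
```

```text
time: 56.33
tool_pos: [445.6, -45.4, 131.0]
tcp_rot: [-177.9, -1.6, 7.2]
ft_force: [0.2, 0.3, -2.4]
finger_gap: 34.1
{'time': 56.33, 'tool_pos': [445.6, -45.44, 130.98], 'tcp_rot': [-177.95, -1.59, 7.21], 'ft_force': [0.17, 0.27, -2.4], 'finger_gap': 34.11, 'joint_pos': [-14.66, -16.03, 114.01, 2.52, 81.32, 67.74]}
top tip 0   base 1058 (array([452.5, -88. ]), array([166.3, 174.4]), 8.6)
scene tip 26 [442.9 -60.2  57.7] [4.7 4.2 1.6] base 771 (array([ 440.5, -106. ]), array([161.5, 199.3]), 26.3)
wrist tip 394 [449.3 -65.   59.3] [4.7 4.9 2. ] base 9183 (array([ 467.3, -119.1]), array([174.8, 172.3]), 65.3)
yellow N 578 inl 0.91 lowend [443.5 -45.2 106.7] highend [445.2 -44.2 212.1] elev 88.9 len 105.4
```

View pics/w21.png

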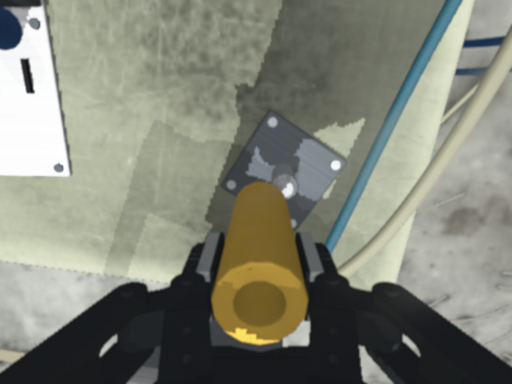

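```bash
cat >> h.py <<'E'
def pin(names,c0=(446,-62)):
    for n in names:
        s=snap(n); w=cloud(s)
        p=fit(s,w,None,(c0[0]-25,c0[0]+25,c0[1]-25,c0[1]+25,17,53))
        t=fit(s,w,None,(c0[0]-25,c0[0]+25,c0[1]-25,c0[1]+25,57.5,64))
        out=''
        if len(p)>15:
            o=least_squares(lambda c:np.linalg.norm(p[:,:2]-c,axis=1)-11,c0,loss='soft_l1'); out=np.round(o.x,1)
        print(n,'side',len(p),out,'top',len(t),(np.round((t.min(0)+t.max(0))/2,1),np.round(np.ptp(t,axis=0),1)) if len(t)>3 else '')
E
python3 - <<'E'
from h import *
pin(('scene','wrist','top'))
cyl('yellow',names=('scene',),box=(380,520,-140,60,70,300))
E
```

```text
scene side 110 [445.1 -63.5] top 12 (array([444.9, -59.9,  59.5]), array([11.4, 17.8,  3.7]))
wrist side 216 [446.1 -64. ] top 269 (array([446.8, -64. ,  59.6]), array([16.7, 16.4,  4.2]))
top side 1  top 0 
yellow N 514 inl 0.91 lowend [443.1 -45.4 106.4] highend [444.9 -45.3 211.9] elev 89.1 len 105.6
```

```bash
python3 -m pendant '[1,-5,-4,0,25,1,-5,-4,0,25,0,-4,-5,0,25,0,-3,-5,0,25,0,-1,-5,0,25,0,0,-4,0,25,0,0,0,0,25]'
python3 - <<'E'
from h import *
st();pin(('scene','wrist'))
cyl('yellow',names=('scene',),box=(380,520,-140,60,62,300));cyl('yellow',names=('scene','top'),box=(380,520,-140,60,62,300))
s=snap('scene'); f=s['frame'][120:240,310:430]; cv2.imwrite('pics/s22.png',cv2.resize(f,None,fx=5,fy=5,interpolation=cv2.INTER_CUBIC))
E
```

```text
time: 57.42
tool_pos: [447.4, -64.4, 100.0]
tcp_rot: [-177.9, -1.5, 7.3]
ft_force: [0.3, -0.9, -2.2]
finger_gap: 34.0
{'time': 57.42, 'tool_pos': [447.41, -64.4, 100.0], 'tcp_rot': [-177.91, -1.5, 7.33], 'ft_force': [0.3, -0.89, -2.22], 'finger_gap': 34.03, 'joint_pos': [-16.97, -13.5, 115.24, 2.58, 77.77, 65.14]}
scene side 111 [444.9 -63.6] top 9 (array([444.2, -61.4,  58.7]), array([15.8,  9.2,  2.3]))
wrist side 204 [446.1 -63.9] top 0 
yellow N 493 inl 0.89 lowend [445.1 -65.2  74.9] highend [447.3 -65.8 182.1] elev 88.8 len 107.3
yellow N 551 inl 0.9 lowend [446.2 -65.2  75.6] highend [447.4 -64.7 182.1] elev 89.3 len 106.5
```

View pics/s22.png

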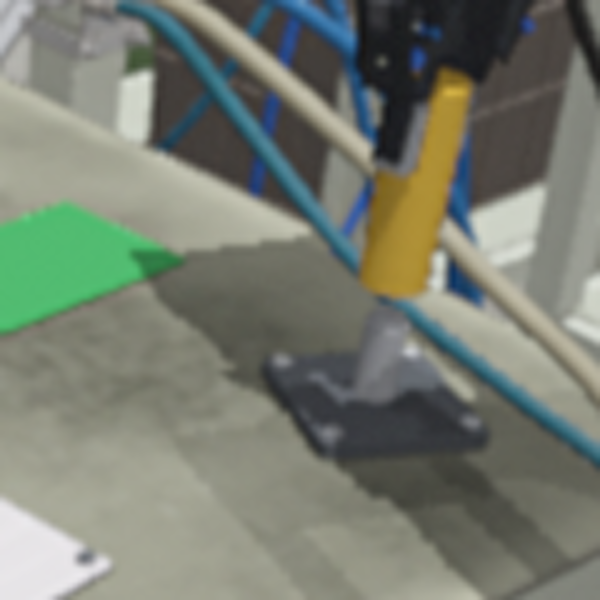

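```bash
python3 -m pendant '[0,1.5,0,0,25,0,0,-3,0,25,0,0,-3,0,25,0,0,-3,0,25,0,0,-3,0,25,0,0,-3,0,25,0,0,-3,0,25,0,0,-2,0,25,0,0,0,0,25]'
python3 - <<'E'
from h import *
st();cyl('yellow',names=('scene',),box=(380,520,-140,60,45,300))
E
```

```text
time: 58.47
tool_pos: [449.1, -63.4, 81.6]
tcp_rot: [-178.1, -1.7, 7.4]
ft_force: [-1.3, -0.2, -0.2]
finger_gap: 34.2
{'time': 58.47, 'tool_pos': [449.11, -63.44, 81.59], 'tcp_rot': [-178.12, -1.7, 7.43], 'ft_force': [-1.3, -0.19, -0.2], 'finger_gap': 34.21, 'joint_pos': [-16.69, -12.44, 116.35, 2.49, 75.31, 65.23]}
yellow N 485 inl 0.9 lowend [445.3 -64.4  55.6] highend [448.1 -64.4 162.9] elev 88.5 len 107.3
```

```bash
python3 -m pendant '[-0.5,0,-3,0,25,-0.5,0,-3,0,25,0,0,-3,0,25,0,0,-3,0,25]'
python3 - <<'E'
from h import *
st();cyl('yellow',names=('scene',),box=(380,520,-140,60,40,300));pin(('scene',))
s=snap('scene'); f=s['frame'][120:240,310:430]; cv2.imwrite('pics/s23.png',cv2.resize(f,None,fx=5,fy=5,interpolation=cv2.INTER_CUBIC))
E
```

```text
time: 58.85
tool_pos: [456.2, -63.5, 80.0]
tcp_rot: [-178.2, -2.7, 7.4]
ft_force: [-4.8, 2.6, 13.8]
finger_gap: 34.4
{'time': 58.85, 'tool_pos': [456.25, -63.52, 80.03], 'tcp_rot': [-178.24, -2.66, 7.41], 'ft_force': [-4.79, 2.55, 13.82], 'finger_gap': 34.43, 'joint_pos': [-16.69, -12.26, 116.4, 2.8, 74.17, 65.14]}
yellow N 490 inl 0.91 lowend [445.4 -64.3  55.6] highend [455.1 -65.  162.2] elev 84.8 len 107.0
scene side 103 [444.9 -63.5] top 33 (array([442.9, -56.3,  61.2]), array([31.9, 26.7,  5.4]))
```

View pics/s23.png

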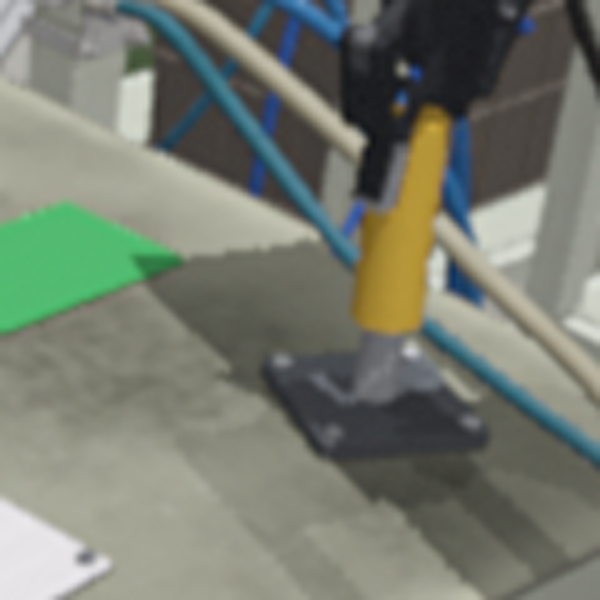

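Contact came at 14 N with the foot at about 56 mm. The bore ring also measures about 19 mm (w18: 39/73 of the 36 mm outside diameter), so this points to a reject. I'll lift, re-centre and seat it once more to make sure.

```bash
python3 -m pendant '[-1,0,3,0,25,-2,0,3,0,25,-2,0,3,0,25,-1,0,0,0,25,0,0,0,0,25]'
python3 - <<'E'
from h import *
st();cyl('yellow',names=('scene',),box=(380,520,-140,60,50,300));pin(('scene','wrist'))
E
```

```text
time: 59.42
tool_pos: [450.7, -62.8, 90.0]
tcp_rot: [-178.2, -2.8, 7.4]
ft_force: [0.3, 0.0, -3.2]
finger_gap: 34.1
{'time': 59.42, 'tool_pos': [450.7, -62.84, 90.04], 'tcp_rot': [-178.2, -2.8, 7.42], 'ft_force': [0.29, 0.0, -3.19], 'finger_gap': 34.12, 'joint_pos': [-16.9, -14.02, 116.78, 2.88, 75.44, 64.96]}
yellow N 491 inl 0.89 lowend [440.1 -64.1  65.5] highend [449.6 -63.9 171.9] elev 84.9 len 106.8
scene side 108 [444.9 -63.6] top 1 
wrist side 284 [446.1 -64. ] top 0
```

```bash
python3 -m pendant '[3,0,-2,0,25,2,0,-2,0,25,0,0,-3,0,25,0,0,-2,0,25,-3,0,-1,0,25,-3,0,-1,0,25,-2,0,-1,0,25,0,0,0,0,25]'
python3 - <<'E'
from h import *
st();cyl('yellow',names=('scene',),box=(380,520,-140,60,45,300));pin(('scene',))
E
```

```text
time: 60.23
tool_pos: [454.5, -63.4, 80.9]
tcp_rot: [-178.4, -3.5, 7.4]
ft_force: [-0.2, 0.7, -1.7]
finger_gap: 34.1
{'time': 60.23, 'tool_pos': [454.54, -63.44, 80.86], 'tcp_rot': [-178.36, -3.5, 7.41], 'ft_force': [-0.16, 0.75, -1.73], 'finger_gap': 34.05, 'joint_pos': [-16.96, -13.63, 117.49, 3.06, 73.65, 64.78]}
yellow N 481 inl 0.89 lowend [445.2 -64.6  55.5] highend [451.9 -63.9 162.6] elev 86.4 len 107.3
scene side 103 [444.5 -63.4] top 31 (array([439.6, -57.5,  60.7]), array([25.1, 23.8,  6.1]))
```

```bash
python3 -m pendant '[-4,0,0,0,25,-4,0,0,0,25,-2,1,-2,0,25,-2,0,-3,0,25]'
python3 - <<'E'
from h import *
st();cyl('yellow',names=('scene',),box=(380,520,-140,60,45,300));pin(('scene',))
s=snap('scene'); f=s['frame'][120:240,310:430]; cv2.imwrite('pics/s24.png',cv2.resize(f,None,fx=5,fy=5,interpolation=cv2.INTER_CUBIC))
E
```

```text
time: 60.67
tool_pos: [446.2, -64.2, 80.3]
tcp_rot: [-178.6, -4.0, 7.4]
ft_force: [0.5, 6.1, 25.2]
finger_gap: 33.8
{'time': 60.67, 'tool_pos': [446.15, -64.24, 80.27], 'tcp_rot': [-178.63, -3.99, 7.41], 'ft_force': [0.46, 6.12, 25.16], 'finger_gap': 33.76, 'joint_pos': [-17.36, -15.72, 119.29, 3.04, 73.4, 64.39]}
yellow N 470 inl 0.9 lowend [444.5 -64.9  55.5] highend [441.8 -63.9 162.6] elev 88.5 len 107.1
scene side 101 [444.7 -63.5] top 36 (array([441.2, -58.5,  60.8]), array([30. , 27.8,  6.2]))
```

View pics/s24.png

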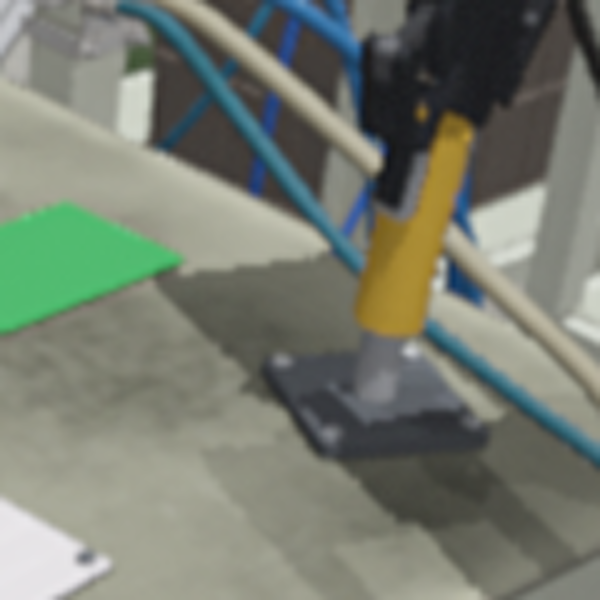

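Pressed at 25 N, upright and centred (foot 444.5,-64.9, pin 444.7,-63.5), the foot stays at 55.5 mm. Yellow does not fit, so it goes on the plywood.

```bash
python3 -m pendant '[0,0,5,0,25,0,0,6,0,25,0,0,6,0,25,0,0,6,0,25,0,0,6,0,25,5,5,3,0,25,10,12,0,0,25,12,15,0,0,25,12,15,0,0,25,12,15,0,0,25,12,15,0,0,25,12,15,0,0,25]'; python3 -m pendant '[12,15,0,0,25,12,15,0,0,25,12,15,0,0,25,12,15,0,0,25,12,15,0,0,25,12,15,0,0,25,12,15,0,0,25,12,15,0,0,25,8,10,0,0,25,5,5,0,0,25,0,0,0,0,25]'
```

```text
time: 61.82
tool_pos: [516.5, 31.6, 111.5]
tcp_rot: [-178.5, -3.2, 7.1]
ft_force: [-0.0, 0.5, -2.3]
finger_gap: 33.9
time: 62.73
tool_pos: [629.6, 183.4, 105.7]
tcp_rot: [-178.4, -2.6, 7.2]
ft_force: [0.0, 0.9, -2.8]
finger_gap: 34.1
```

```bash
python3 -m pendant '[7,4,-3,0,25,8,4,-4,0,25,8,4,-5,0,25,6,3,-6,0,25,4,2,-6,0,25,0,0,-6,0,25,0,0,0,0,25]'
python3 - <<'E'
from h import *
st();cyl('yellow',names=('scene','top'),box=(580,760,80,280,15,300))
for n in('top','wrist'):
    s=snap(n,n+'25.png'); w=cloud(s);hsv=cv2.cvtColor(s['frame'],cv2.COLOR_BGR2HSV).astype(int)
    m=(hsv[...,0]>10)&(hsv[...,0]<30)&(hsv[...,1]>50)&(hsv[...,1]<150)&(hsv[...,2]>110)&(w[...,2]<10)&(w[...,2]>-6)&(w[...,0]>590)&(w[...,0]<740)&(w[...,1]>50)&(w[...,1]<280)
    print('board',m.sum(),rect(w[m]))
E
```

```text
time: 63.32
tool_pos: [661.2, 199.0, 71.6]
tcp_rot: [-178.5, -2.3, 7.2]
ft_force: [0.1, -0.0, -3.9]
finger_gap: 34.1
{'time': 63.32, 'tool_pos': [661.18, 198.98, 71.63], 'tcp_rot': [-178.46, -2.26, 7.21], 'ft_force': [0.09, -0.04, -3.89], 'finger_gap': 34.12, 'joint_pos': [11.7, 23.1, 79.62, 1.41, 74.91, 94.12]}
yellow N 506 inl 0.89 lowend [658.1 198.4  46.5] highend [658.4 198.7 153.5] elev 89.8 len 107.0
board 1053 (array([668.2, 163. ]), array([152.2,  99.4]), 89.6)
board 19083 (array([672.5, 151.5]), array([176.3, 110.5]), 88.2)
```

View pics/wrist25.png

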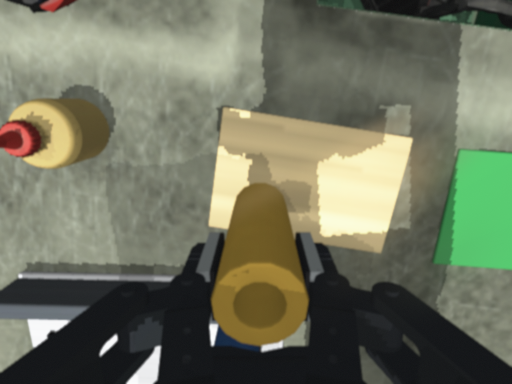

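```bash
python3 -m pendant '[0.5,0,-5,0,25,0.5,0,-5,0,25,0.5,0,-5,0,25,0.5,0,-5,0,25,0,0,-5,0,25,0,0,-4,0,25,0,0,-3,0,25,0,0,0,0,25]'
python3 - <<'E'
from h import *
st();cyl('yellow',names=('scene','top'),box=(580,760,80,280,8,300))
E
```

```text
time: 64.18
tool_pos: [664.9, 199.2, 40.5]
tcp_rot: [-178.4, -2.6, 7.2]
ft_force: [0.4, 0.3, -2.8]
finger_gap: 34.5
{'time': 64.18, 'tool_pos': [664.94, 199.2, 40.47], 'tcp_rot': [-178.43, -2.58, 7.2], 'ft_force': [0.38, 0.25, -2.79], 'finger_gap': 34.5, 'joint_pos': [11.65, 25.0, 80.6, 1.44, 71.7, 93.99]}
yellow N 491 inl 0.87 lowend [662.3 198.6  14.5] highend [661.7 199.1 123.1] elev 89.6 len 108.6
```

```bash
python3 -m pendant '[0,0,-3,0,25,0,0,-2,0,25,0,0,-2,0,25,0,0,-2,0,25,0,0,0,0,25]'; python3 -m pendant '[0,0,-2,0,25,0,0,0,0,25]'
```

```text
time: 64.7
tool_pos: [666.4, 199.6, 32.9]
tcp_rot: [-178.4, -2.8, 7.2]
ft_force: [-0.6, 0.5, -3.1]
finger_gap: 34.1
time: 64.87
tool_pos: [666.5, 199.6, 30.8]
tcp_rot: [-178.4, -2.8, 7.2]
ft_force: [1.0, -0.7, -3.1]
finger_gap: 34.0
```

```bash
python3 -m pendant '[0,0,-1.5,0,25,0,0,-1.5,0,25,0,0,0,0,25]'
python3 - <<'E'
from h import *
st();cyl('yellow',names=('scene','top'),box=(580,760,80,280,8,300))
E
```

```text
time: 65.12
tool_pos: [668.2, 199.9, 31.1]
tcp_rot: [-178.4, -3.0, 7.2]
ft_force: [-0.2, 0.3, -3.0]
finger_gap: 34.0
{'time': 65.12, 'tool_pos': [668.17, 199.94, 31.07], 'tcp_rot': [-178.4, -2.99, 7.21], 'ft_force': [-0.2, 0.34, -3.03], 'finger_gap': 33.98, 'joint_pos': [11.66, 25.64, 80.83, 1.44, 70.43, 93.96]}
yellow N 460 inl 0.85 lowend [665.4 199.7   8.9] highend [664.  199.6 114.1] elev 89.3 len 105.2
```

```bash
python3 -m pendant '[-1,0,-3,0,25,-0.5,0,-3,0,25]'
python3 - <<'E'
from h import *
cyl('yellow',names=('scene','top'),box=(580,760,80,280,8,300))
E
```

```text
time: 65.38
tool_pos: [670.3, 200.5, 30.3]
tcp_rot: [-178.4, -3.4, 7.2]
ft_force: [-4.4, -3.0, 14.4]
finger_gap: 34.1
yellow N 459 inl 0.85 lowend [665.3 199.4   9.4] highend [666.1 200.3 112.4] elev 89.3 len 103.0
```

```bash
python3 -m pendant '[0,0,1,0,25,0,0,0,0,38,0,0,0,0,42,0,0,0,0,48,0,0,0,0,60,0,0,0,0,70,0,0,0,0,70,0,0,6,0,70,0,0,8,0,70,0,0,10,0,70,0,0,10,0,70,0,0,10,0,70]' 20;python3 -m pendant '[0,0,10,0,70,0,0,15,0,70,0,0,15,0,70,0,0,15,0,70,0,0,15,0,70,0,0,15,0,70,0,0,0,0,70]';  python3 -c "
from h import *
st()
cyl('yellow',names=('scene','top','wrist'),box=(580,760,80,280,8,300));cyl('blue',names=('scene','top'))
s2=snap('scene'); f=s2['frame'][120:300,160:400]; cv2.imwrite('pics/s26.png',cv2.resize(f,None,fx=3,fy=3,interpolation=cv2.INTER_CUBIC));snap('wrist','w26.png')
"
```

```text
time: 66.48
tool_pos: [669.2, 200.3, 76.8]
tcp_rot: [-178.4, -3.3, 7.2]
ft_force: [-0.5, -0.3, 0.4]
finger_gap: 70.0
time: 67.07
tool_pos: [672.2, 201.0, 178.6]
tcp_rot: [-178.3, -4.0, 7.2]
ft_force: [0.4, 1.0, -0.6]
finger_gap: 69.9
{'time': 67.07, 'tool_pos': [672.21, 200.96, 178.65], 'tcp_rot': [-178.34, -3.96, 7.2], 'ft_force': [0.39, 1.02, -0.62], 'finger_gap': 69.95, 'joint_pos': [11.68, 18.96, 73.48, 1.36, 83.48, 94.32]}
yellow N 1004 inl 0.7 lowend [666.8 200.7   9.5] highend [667.3 201.3 114.7] elev 89.6 len 105.2
blue N 683 inl 0.82 lowend [543.  203.6  11. ] highend [542.2 203.5 115.7] elev 89.6 len 104.7
```

View pics/s26.png

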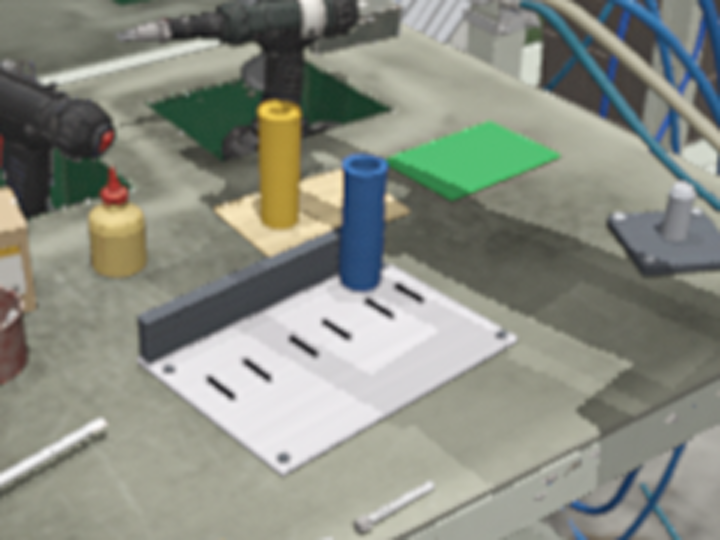

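View pics/w26.png

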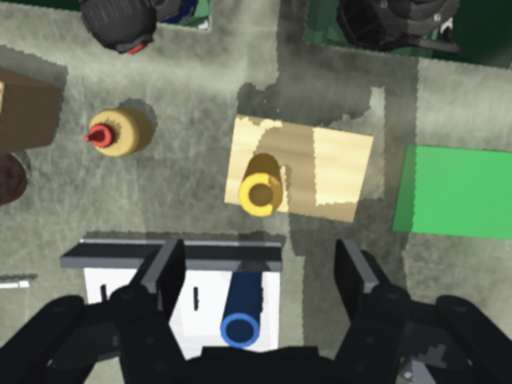

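Yellow stands on the board at (280,225) in the scene crop, and the bottle is untouched. Now blue.

```bash
python3 -m pendant '[-11,0,0,0,70,-11,0,0,0,70,-11,0,0,0,70,-11,0,0,0,70,-11,0,0,0,70,-11,0,0,0,70,-11,0,0,0,70,-11,0,0,0,70,-11,0,0,0,70,-10,0,0,0,70,-4,1,0,0,70,0,0,0,0,70]';python3 -m pendant '[0,0,-5,0,70,0,0,-5,0,70,0,0,-5,0,70,0,0,-5,0,70,0,0,-5,0,70,0,0,-5,0,70,0,0,0,0,70]'
```

```text
time: 68.42
tool_pos: [544.0, 199.1, 156.0]
tcp_rot: [-178.5, -2.2, 7.2]
ft_force: [0.2, -0.6, -0.3]
finger_gap: 70.1
time: 69.0
tool_pos: [544.8, 198.6, 120.7]
tcp_rot: [-178.5, -2.1, 7.1]
ft_force: [1.0, -0.1, -0.6]
finger_gap: 70.2
```

```bash
python3 -m pendant '[0,2,0,0,70,0,2,0,0,70,0,1.5,0,0,70,0,0,0,0,70,0,0,-5,0,70,0,0,-5,0,70,0,0,-5,0,70,0,0,-5,0,70,0,0,-5,0,70,0,0,0,0,70]';  python3 - <<'E'
from h import *
st();s=snap('wrist','w27.png');cyl('blue',names=('scene','wrist'))
E
```

```text
time: 69.83
tool_pos: [545.3, 204.9, 93.5]
tcp_rot: [-178.5, -2.1, 7.1]
ft_force: [-0.7, 0.6, 0.1]
finger_gap: 69.9
{'time': 69.83, 'tool_pos': [545.28, 204.94, 93.51], 'tcp_rot': [-178.53, -2.12, 7.13], 'ft_force': [-0.7, 0.59, 0.09], 'finger_gap': 69.95, 'joint_pos': [14.74, 6.07, 97.26, 1.22, 74.38, 97.27]}
blue N 983 inl 0.67 lowend [541.7 202.9  11.1] highend [546.  205.9 116.8] elev 87.2 len 105.9
```

View pics/w27.png

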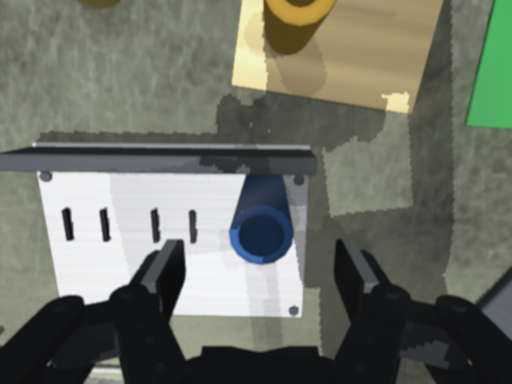

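```bash
python3 -m pendant '[0,0,-5,0,70,0,0,-5,0,70,0,0,-5,0,70,0,0,-5,0,70,0,0,-5,0,70,0,0,-5,0,70,0,0,-5,0,70,0,0,-5,0,70,0,0,-5,0,70,0,0,-5,0,70,0,0,-3,0,70,0,0,0,0,70]';  python3 - <<'E'
from h import *
st();s=snap('wrist','w28.png')
E
```

```text
time: 70.98
tool_pos: [546.2, 205.1, 36.6]
tcp_rot: [-178.5, -2.3, 7.1]
ft_force: [-0.5, -0.2, -0.8]
finger_gap: 69.9
{'time': 70.98, 'tool_pos': [546.2, 205.13, 36.56], 'tcp_rot': [-178.51, -2.26, 7.13], 'ft_force': [-0.52, -0.17, -0.75], 'finger_gap': 69.92, 'joint_pos': [14.73, 9.59, 99.76, 1.27, 68.23, 97.13]}
```

View pics/w28.png

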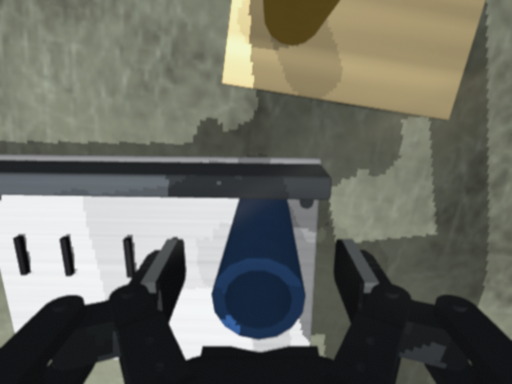

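```bash
python3 -m pendant '[0,0,-3,0,60,0,0,0,0,50,0,0,0,0,42,0,0,0,0,38,0,0,0,0,25,0,0,0,0,25,0,0,0,0,25,0,0,0,0,25]' 40; python3 -m pendant '[-1,0,4,0,25,-1,0,4,0,25,0,0,6,0,25,0,0,6,0,25,0,0,8,0,25,0,0,8,0,25,0,0,10,0,25,0,0,10,0,25,0,0,10,0,25,0,0,10,0,25,0,0,8,0,25,0,0,0,0,25]';  python3 - <<'E'
from h import *
st();cyl('blue',names=('wrist','scene'),box=(480,600,140,260,60,260))
gauge(('top','scene'));pin(('scene','top'))
E
```

```text
time: 71.7
tool_pos: [547.2, 205.1, 34.9]
tcp_rot: [-178.5, -2.4, 7.1]
ft_force: [0.7, -0.9, -0.3]
finger_gap: 34.4
time: 72.7
tool_pos: [544.3, 205.2, 128.9]
tcp_rot: [-178.5, -2.4, 7.1]
ft_force: [1.0, -0.1, -3.0]
finger_gap: 34.4
{'time': 72.7, 'tool_pos': [544.29, 205.24, 128.89], 'tcp_rot': [-178.5, -2.39, 7.14], 'ft_force': [0.98, -0.1, -3.03], 'finger_gap': 34.39, 'joint_pos': [14.79, 3.92, 95.72, 1.2, 77.79, 97.4]}
blue N 955 inl 0.75 lowend [539.  203.3 103.6] highend [541.7 204.1 210.8] elev 88.5 len 107.3
top tip 0   base 452 (array([ 432.2, -121.5]), array([142.7, 192.9]), 37.0)
scene tip 28 [442.5 -59.9  57.3] [5.  3.9 1.8] base 768 (array([ 442.4, -110.8]), array([166.2, 205.1]), 28.1)
scene side 111 [444.5 -63.5] top 12 (array([443.5, -61.7,  59. ]), array([16.2, 12.3,  2.4]))
top side 0  top 0
```

```bash
python3 -m pendant '[-7,-10,0,0,25,-7,-15,0,0,25,-7,-20,0,0,25,-7,-20,0,0,25,-7,-20,0,0,25,-7,-20,0,0,25,-7,-20,0,0,25,-7,-20,0,0,25,-7,-20,0,0,25,-7,-20,0,0,25,-6,-20,0,0,25,-5,-20,0,0,25]';python3 -m pendant '[0,-12,0,0,25,0,-8,0,0,25,0,-4,0,0,25,0,0,0,0,25]'
python3 - <<'E'
from h import *
st();cyl('blue',names=('scene',),box=(380,520,-140,60,70,300));pin(('scene','wrist'))
E
```

```text
time: 74.0
tool_pos: [450.6, -25.5, 114.9]
tcp_rot: [-178.4, -1.2, 7.5]
ft_force: [-0.5, -0.7, -4.1]
finger_gap: 34.0
time: 74.33
tool_pos: [447.9, -53.8, 112.7]
tcp_rot: [-178.4, -1.0, 7.3]
ft_force: [-0.7, 0.2, -3.7]
finger_gap: 33.9
{'time': 74.33, 'tool_pos': [447.88, -53.78, 112.73], 'tcp_rot': [-178.39, -1.03, 7.28], 'ft_force': [-0.69, 0.2, -3.72], 'finger_gap': 33.92, 'joint_pos': [-15.06, -14.04, 114.3, 1.91, 79.41, 67.3]}
blue N 525 inl 0.84 lowend [442.4 -56.7  86.4] highend [446.8 -51.3 192.2] elev 86.2 len 106.0
scene side 110 [444.7 -63.9] top 12 (array([442.9, -61.7,  58.8]), array([14.1, 13.7,  2.5]))
wrist side 247 [446.1 -64. ] top 68 (array([450.8, -66.8,  59.1]), array([10.3, 12.2,  3.2]))
```

```bash
python3 -m pendant '[-0.5,-4,-4,0,25,0,-4,-4,0,25,0,-1.5,-4,0,25,0,0,-2,0,25,0,0,0,0,25]'
python3 - <<'E'
from h import *
st();cyl('blue',names=('scene',),box=(415,475,-95,-35,60,300));cyl('blue',names=('scene',),box=(415,475,-95,-35,60,110));pin(('scene','wrist'))
s=snap('scene'); f=s['frame'][120:240,310:430]; cv2.imwrite('pics/s29.png',cv2.resize(f,None,fx=5,fy=5,interpolation=cv2.INTER_CUBIC))
E
```

```text
time: 74.9
tool_pos: [447.8, -60.7, 97.1]
tcp_rot: [-178.3, -1.0, 7.6]
ft_force: [-0.0, -0.0, -3.3]
finger_gap: 34.2
{'time': 74.9, 'tool_pos': [447.84, -60.72, 97.1], 'tcp_rot': [-178.33, -1.04, 7.58], 'ft_force': [-0.0, -0.04, -3.26], 'finger_gap': 34.22, 'joint_pos': [-15.98, -12.98, 115.1, 1.99, 77.6, 66.01]}
blue N 494 inl 0.89 lowend [442.6 -62.6  70.6] highend [446.8 -60.4 177. ] elev 87.5 len 106.5
blue N 191 inl 0.93 lowend [442.9 -61.7  68.1] highend [444.1 -62.4 108.7] elev 88.0 len 40.6
scene side 112 [444.9 -63.4] top 5 (array([442.3, -60.1,  58.3]), array([9.5, 9.3, 0.9]))
wrist side 243 [446.1 -64. ] top 0
```

View pics/s29.png

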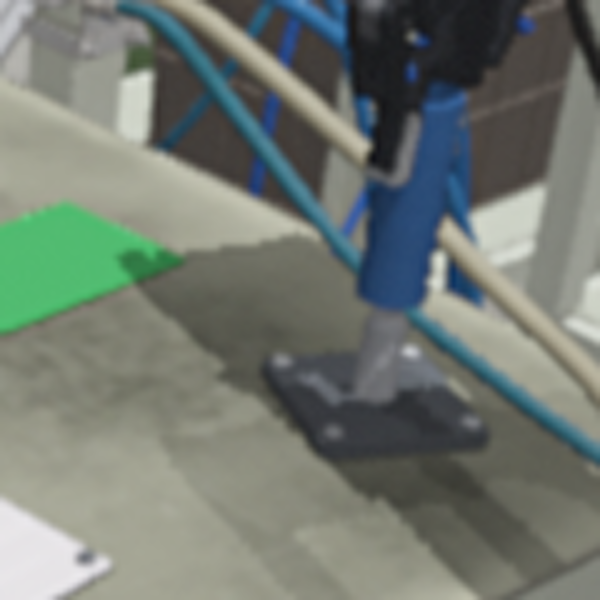

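```bash
python3 -m pendant '[1,-1,0,0,25,1,-0.5,-2,0,25,0,0,-3,0,25,0,0,-3,0,25,0,0,-3,0,25,0,0,-3,0,25,0,0,-3,0,25,0,0,-3,0,25]'
python3 - <<'E'
from h import *
cyl('blue',names=('scene',),box=(415,475,-95,-35,40,300))
E
python3 -m pendant '[0,0,-3,0,25,0,0,-3,0,25,0,0,-3,0,25,0,0,-3,0,25]'
python3 - <<'E'
from h import *
cyl('blue',names=('scene',),box=(415,475,-95,-35,20,300))
E
```

```text
time: 75.82
tool_pos: [451.4, -62.7, 77.4]
tcp_rot: [-178.4, -1.2, 7.6]
ft_force: [-0.4, -0.4, -2.6]
finger_gap: 33.9
blue N 473 inl 0.86 lowend [446.  -65.1  51.8] highend [450.5 -61.5 167.4] elev 87.2 len 115.7
time: 76.2
tool_pos: [451.1, -62.6, 63.7]
tcp_rot: [-178.4, -1.2, 7.6]
ft_force: [-0.3, -0.1, -2.5]
finger_gap: 34.0
blue N 469 inl 0.88 lowend [445.6 -64.8  37.6] highend [450.3 -61.8 145.2] elev 87.0 len 107.7
```

```bash
python3 -m pendant '[0,0,-3,0,25,0,0,-3,0,25,0,0,-3,0,25,0,0,-3,0,25,0,0,-3,0,25,0,0,-3,0,25]'; python3 -m pendant '[0,0,-3,0,25,0,0,-3,0,25]'
python3 - <<'E'
from h import *
cyl('blue',names=('scene',),box=(415,475,-95,-35,16,300));pin(('scene',))
E
```

```text
time: 76.75
tool_pos: [450.8, -62.6, 43.5]
tcp_rot: [-178.4, -1.1, 7.6]
ft_force: [-1.1, -0.5, -1.3]
finger_gap: 34.2
time: 76.92
tool_pos: [452.2, -63.0, 40.6]
tcp_rot: [-178.4, -1.2, 7.6]
ft_force: [-21.2, 4.6, 44.7]
finger_gap: 34.3
blue N 437 inl 0.89 lowend [445.7 -64.1  16.9] highend [450.1 -63.5 121. ] elev 87.6 len 104.2
scene side 182 [442.1 -57.6] top 40 (array([444. , -59.4,  60.9]), array([32.4, 29.7,  5.9]))
```

Blue slid right down: foot on the base, top at about 121 mm, firm contact. It fits, so it goes on the green mat.

```bash
python3 -m pendant '[0,0,2,0,25,0,0,4,0,25,0,0,5,0,25,0,0,6,0,25,0,0,6,0,25,0,0,6,0,25,0,0,6,0,25,0,0,6,0,25,0,0,6,0,25,0,0,6,0,25,0,0,6,0,25,0,0,6,0,25]'
python3 - <<'E'
from h import *
st();cyl('blue',names=('scene',),box=(415,475,-95,-35,50,300));pin(('scene',))
E
```

```text
time: 78.02
tool_pos: [452.3, -62.9, 111.8]
tcp_rot: [-178.5, -1.3, 7.6]
ft_force: [-0.4, -0.2, -2.5]
finger_gap: 34.1
{'time': 78.02, 'tool_pos': [452.31, -62.86, 111.78], 'tcp_rot': [-178.45, -1.29, 7.61], 'ft_force': [-0.39, -0.22, -2.51], 'finger_gap': 34.06, 'joint_pos': [-16.08, -13.29, 113.78, 1.97, 78.96, 65.92]}
blue N 497 inl 0.92 lowend [446.  -64.3  85.6] highend [450.1 -63.2 191.4] elev 87.7 len 105.9
scene side 113 [444.4 -63.4] top 11 (array([445.4, -60. ,  59.1]), array([11.1, 16. ,  2.3]))
```

```bash
python3 -m pendant '[8,1,0,0,25,14,2,0,0,25,14,3,0,0,25,14,3,0,0,25,14,3,0,0,25,14,3,0,0,25,14,3,0,0,25,14,3,0,0,25,14,3,0,0,25,14,3,0,0,25,14,3,0,0,25,14,3,0,0,25]'; python3 -m pendant '[14,2,0,0,25,14,2,0,0,25,10,2,0,0,25,5,1,0,0,25,0,0,0,0,25]'
python3 - <<'E'
from h import *
st();cyl('blue',names=('scene',),box=(600,740,-110,60,15,300))
E
```

```text
time: 79.12
tool_pos: [623.2, -26.9, 104.2]
tcp_rot: [-178.4, -1.0, 7.5]
ft_force: [1.3, -0.9, -3.5]
finger_gap: 33.8
time: 79.53
tool_pos: [670.7, -17.3, 97.7]
tcp_rot: [-178.2, -0.7, 7.5]
ft_force: [0.8, -0.5, -2.2]
finger_gap: 34.2
{'time': 79.53, 'tool_pos': [670.75, -17.26, 97.65], 'tcp_rot': [-178.24, -0.73, 7.53], 'ft_force': [0.76, -0.52, -2.17], 'finger_gap': 34.22, 'joint_pos': [-6.99, 21.09, 79.31, 1.92, 79.34, 75.11]}
blue N 366 inl 0.85 lowend [663.5 -19.1  72.9] highend [669.8 -16.5 177.1] elev 86.2 len 104.4
```

Over the mat, which spans roughly x 618–717 and y -102 to 48. Lowering.

```bash
python3 -m pendant '[0,-2,-6,0,25,0,-2,-6,0,25,0,-1,-6,0,25,0,0,-6,0,25,0,0,-6,0,25,0,0,-6,0,25,0,0,-5,0,25,0,0,-5,0,25,0,0,-4,0,25,0,0,-3,0,25]'; python3 -m pendant '[0,0,-3,0,25,0,0,-3,0,25]'
python3 - <<'E'
from h import *
cyl('blue',names=('scene',),box=(600,740,-110,60,9,300))
E
```

```text
time: 80.42
tool_pos: [666.9, -23.6, 37.6]
tcp_rot: [-178.2, -0.5, 7.5]
ft_force: [0.2, -0.6, -2.6]
finger_gap: 34.5
time: 80.58
tool_pos: [667.8, -23.6, 32.9]
tcp_rot: [-178.2, -0.6, 7.5]
ft_force: [-6.4, 1.3, 22.7]
finger_gap: 33.9
blue N 348 inl 0.84 lowend [660.  -25.4  10.2] highend [666.9 -21.8 112.9] elev 85.7 len 103.0
```

```bash
python3 -m pendant '[-2,0,-1,0,25,-2,0,-1,0,25,0,0,1,0,25,0,0,0,0,36,0,0,0,0,38,0,0,0,0,42,0,0,0,0,48,0,0,0,0,60,0,0,0,0,70,0,0,0,0,70,0,0,6,0,70,0,0,8,0,70]' 20;python3 -m pendant '[0,0,10,0,70,0,0,10,0,70,0,0,10,0,70,0,0,10,0,70,0,0,10,0,70,0,0,15,0,70,0,0,15,0,70,0,0,15,0,70,0,0,15,0,70,0,0,0,0,70]';  python3 -c "
from h import *
st()
cyl('yellow',names=('scene','top'),box=(580,760,80,280,8,300));cyl('blue',names=('scene','wrist'),box=(600,740,-110,60,9,300))
for n in('top','scene'):
    s=snap(n,n+'30.png');w=cloud(s);p=fit(s,w,'green',(560,800,-130,80,-10,12));print(rect(p))
pin(('scene','top'));snap('wrist','w30.png')
"
```

```text
time: 81.63
tool_pos: [665.0, -23.6, 47.5]
tcp_rot: [-178.3, -0.8, 7.5]
ft_force: [-0.0, -0.1, -0.2]
finger_gap: 69.8
time: 82.47
tool_pos: [667.4, -23.9, 175.4]
tcp_rot: [-178.4, -1.3, 7.5]
ft_force: [1.0, 0.4, 2.1]
finger_gap: 70.2
{'time': 82.47, 'tool_pos': [667.42, -23.87, 175.44], 'tcp_rot': [-178.4, -1.3, 7.49], 'ft_force': [0.95, 0.4, 2.06], 'finger_gap': 70.24, 'joint_pos': [-7.59, 17.25, 75.8, 1.89, 86.11, 74.79]}
yellow N 837 inl 0.77 lowend [667.2 201.1   9.4] highend [666.1 201.4 114.1] elev 89.4 len 104.8
blue N 862 inl 0.64 lowend [659.9 -23.   11. ] highend [660.8 -23.1 114.7] elev 89.5 len 103.7
(array([667.7, -26.9]), array([ 99.1, 149.6]), 3.4)
(array([669.3, -25.5]), array([110.2, 151.6]), 3.2)
scene side 111 [444.5 -63.4] top 14 (array([443. , -61.5,  58.6]), array([15. , 13.8,  2.1]))
top side 45 [446.5 -63.4] top 26 (array([445.8, -62. ,  60.1]), array([14.1, 16. ,  5.1]))
```

View pics/scene30.png

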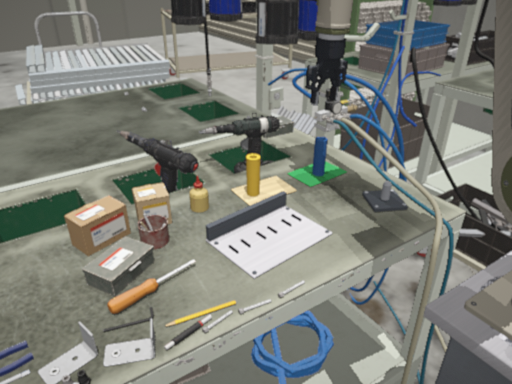

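View pics/w30.png

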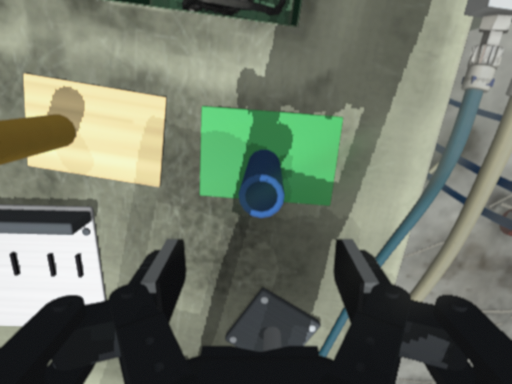

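Blue stands upright on the mat at (262,195) in the wrist view, and yellow on the board. The bottle and cup haven't moved. Handing in.

```bash
python3 -c "
from h import *
print(job.hand_in()); st()"
```

```text
the job is handed in; nothing more can be done
None
the job is handed in; nothing more can be done
```

The job is done and handed in at about 82 s. Only the yellow and blue tubes were there, so the red step was passed over. I tipped both upright against the stop bar before taking either to the gauge.

| Tube | On the gauge pin | Where it stands now (mm) | Last check |
|---|---|---|---|
| Yellow | Stayed on the nose: foot at about 56 mm even at 25 N, upright and centred | Plywood board, (667, 201) | 89.4° upright |
| Blue | Slid down to the base: top at about 121 mm | Green mat, (660, -23) | 89.5° upright |

Both feet are at least 15 mm inside their mat or board, and the oil bottle and cup look unmoved in the last picture.

Four readings disagreed or went off along the way:
- **TCP height:** the reported height was about 39 mm below where both cameras saw the fingertips. I missed the first grasp because of it and used the cameras for height after that.
- **Tool tilt:** pressing the tubes against the bar tilted the tool by up to about 10°, and I worked that out before going to the gauge.
- **Gauge moved:** it had been knocked a few centimetres aside during the run, so I found it again before using it.
- **Contact force:** seating blue on the base reached about 45 N up plus 21 N sideways at the wrist, under the 120 N limit. It acted through the gripped tube, not the arm or gripper body.

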